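# Clear the cool-box stack at the vaccination table

### The job

Take apart the stack that came out of the cool box, one layer at a time from the top down: first pick both square diluent bottles together in one grasp and, keeping them side by side, stand them upright in the steel dish; then lay the orange carton in the orange tray, then the green carton in the green tray, and last the blue cold pack in the white tray with the red rim. Each carton and the pack must lie flat within its tray's rim, the right way up, its length along the tray's length; let go of everything and leave the temperature logger where it is.

Things in the scene. Friction and masses are not known exactly. Their poses are not given: they have to be found in the camera images.
- bottle_red_mid (a point): centre (half-way up) of the diluent bottle with the red cap: square pale whitish body 24 x 24 mm, 36 mm tall, with a round cap, 50 mm tall in all, about 35 g. z up; its faces lie along its x and y. The two bottles stand upright, faces nearly touching (centres 25 mm apart along their y, the long axis of the orange carton), on top of the orange carton, red at -y, yellow at +y
- bottle_yellow_mid (a point): centre (half-way up) of the diluent bottle with the yellow cap: square pale whitish body 24 x 24 mm, 36 mm tall, with a round cap, 50 mm tall in all, about 35 g. z up; its faces lie along its x and y. The two bottles stand upright, faces nearly touching (centres 25 mm apart along their y, the long axis of the orange carton), on top of the orange carton, red at -y, yellow at +y
- orange_mid (a point): centre (half-way up) of the orange carton: 48 mm (its x) x 76 mm (its y) x 32 mm tall, about 80 g, stiff; z up. It lies on the green carton, nearly in line with it
- green_mid (a point): centre (half-way up) of the green carton: 54 mm (its x) x 108 mm (its y) x 36 mm tall, about 120 g, stiff; z up. It lies on the blue cold pack, nearly in line with it
- pack_mid (a point): centre (half-way up) of the blue hard-plastic cold pack, the bottom of the stack: 60 mm (its x) x 140 mm (its y) x 30 mm tall, about 300 g; z up. It lies on the table
- dish: round steel dish, fixed: inside 96 mm across at the floor, 104 mm at the rim, floor 3 mm and rim 10 mm above the table; origin at the centre of its underside, on the table, z up. Takes the two bottles
- tray_orange: orange tray, fixed: inside 76 mm (its x) x 100 mm (its y), floor 3 mm and rim 7 mm above the table, rim 5 mm thick; origin at the centre of its underside, on the table, z up. Takes the orange carton
- tray_green: green tray, fixed: inside 80 mm (its x) x 132 mm (its y), floor 3 mm and rim 7 mm above the table, rim 5 mm thick; origin at the centre of its underside, on the table, z up. Takes the green carton
- tray_pack: white tray with a red rim, fixed: inside 86 mm (its x) x 164 mm (its y), floor 3 mm and rim 7 mm above the table, rim 5 mm thick; origin at the centre of its underside, on the table, z up. Takes the blue cold pack
- logger_mid (a point): centre (half-way up) of the temperature logger, a bystander to be left alone: pale grey box 75 mm (its x) x 115 mm (its y) x 24 mm tall with a dark screen, lying on the table
There are look-alikes about, which are no part of the job. What is shaped like the part that bears bottle_red_mid but purple is not meant.

How it is judged:
By the outcome, as a careful person would: the job done as asked, in the order asked, and still so for the second after the job is handed in, with the robot touching nothing.
It also fails if it takes over 128 s, if anything falls off the work surface, if the arm or the gripper's body presses on something with over 40 N, if the wrist force passes 120 N, or if a joint passes its speed limit or range.

### The arm

A 6-joint arm with a two-finger parallel gripper is mounted at the origin on the work surface. World frame = base frame: x ahead of the robot, y to its left, z up, the work surface at z = 0. Lengths are in m, angles in rad, forces in N, time in s.
With the tool pointing down it reaches from about 0.35 to 0.725 m from the base axis. Payload 6 kg.
Tool frame: the origin (TCP) lies midway between the tips of the shut fingers; the grasp point (between the pads) lies 19 mm behind it; y points along the fingers, x is the direction in which the jaws open and shut, and the axes are right-handed (so a half turn about y gives the same grasp; the last joint's range is limited). The gripper opens to 85 mm and grips with 20 to 120 N. Pads are 22 mm wide; open, the fingers measure 114 mm over their backs; the gripper's body (76 mm by 85 mm) begins 54 mm behind the grasp point. The pads swing forward as they close: fully open they stand 13 mm farther back than shut.
Start: joints at [-0.8, 0.04, 0.085, 0, -1.615, -0.334], TCP at [0.254, -0.544, 0.231] pointing down, gripper open.
Joint ranges: [-2.56, 2.56], [-1.29, 2.01], [-1.08, 1.49], [-3.29, 1.98], [-2.81, -0.18], [-2.99, 2.99]. Speed limits (rad/s): [2.57, 2.57, 3.01, 3.14, 3.14, 3.14].

### API

Orientations are given as a unit quaternion [w, x, y, z].
In Python, from rig import sense, vision, bot gives the robot as it stands. The module is installed in compiled form; this text tells all that it offers.
- The arm moves only by the shell command python3 -m crank 'ROWS' [OPENING] [FORCE]. ROWS is JSON, a list of rows, each an object with "delta_pos": the shift along the tool's x, y, z in cm, a list of three; "twist": the turn about the tool's y in degrees. A call has 1 to 20 rows; each row is the pose to reach, as a shift and turn from the pose commanded when the call began, along the tool's axes at that moment; what a row does not reach only later rows make up. A row lasts 1/10 s, in which the tool goes at most 50 mm and 8.59 degrees, less where a joint would pass 70% of its speed; a pose out of reach is approached as far as the arm can. A call with a gripper value outside its range is refused whole. OPENING is the opening, from 0 (shut) to 1 (fully open), set as the call begins (- or left out, the last holds). The fingers move at their own pace and stop on an object; FORCE is the grip in N (left out, the last holds). Time passes only in rows, so rows that repeat a pose let the fingers close. It gives the time, the measured TCP pose, the force and the opening at its end, in the units of the state.
- sense(): the state, without advancing time (a new reading comes with each control period).
- vision.read_camera(name): name is "scene" or "top"; returns the picture (480x640x3 uint8, red, green, blue); there is no depth.
- vision.camera_model(name): a dict with "fx", "fy", "cx", "cy" (pixels), "eye" and "rotation" of the camera in the world. Camera axes: x right, y down, z forward; pixel columns grow to the right and rows downward; lengths in m; the calibration is good to about 2 mm. A picture is of the moment at which its call begins. camera_model takes no time and is no camera call.
- bot.finish_job(): hands the job in, once; it reports no verdict.
The state is a dict: "time": time; "joint_positions": joint angles; "qd": joint speeds; "joint_efforts": joint torques, N m; "tcp_pos": TCP position; "eef_rot": TCP orientation; "contact_force": force on the tool from outside, world axes, zero at the start; "torque": the same for the moment, N m; "width": opening from 0.0 (shut) to 1.0 (fully open).
Only numpy, scipy, OpenCV 4.12 (cv2) and the standard library are available. Lean on these libraries where they do the work, as an engineer would, in place of code of your own. Each camera call takes 0.05 s, during which the arm holds its last target.

## Working session

There is one attempt and no reset: what is moved stays moved. The work goes in short steps, Python scripts to look and compute and a shell command to move; the robot and the scene stay as the last step left them, time stands still between calls to the robot, and variables do not carry over. Pictures are saved under pics/ and viewed, and the job is handed in when it is done.

```bash
mkdir -p pics; ls
python3 - <<'E'
from rig import sense, vision, bot
import cv2
s=sense()
for k,v in s.items(): print(k,v)
for n in("scene","top"):
    print(n,vision.camera_model(n))
    im=vision.read_camera(n); cv2.imwrite(f"pics/{n}0.png",im[:,:,::-1])
E
```

```text
pics
time 0.0
joint_positions [-8.00323334e-01  4.08402487e-02  8.37978511e-02 -4.74721129e-04
 -1.61550144e+00 -3.33689269e-01]
qd [-0.00176882  0.00085881  0.00017212  0.00060852  0.00010044 -0.00012295]
joint_efforts [-2.35496293e-03 -3.68203533e+01  3.47417521e+01  6.93270341e+00
 -5.31708167e-03  1.45015161e-05]
tcp_pos [ 0.25374756 -0.54333632  0.23025345]
eef_rot [-0.38034955  0.37922489  0.59676324 -0.59615127]
contact_force [ 0.64457443 -0.83663296  0.22951124]
torque [ 0.05460783  0.02290056 -0.0391904 ]
width 0.9990870451903345
scene {'fx': 622.2310012665428, 'fy': 622.2310012665428, 'cx': 313.2745530505483, 'cy': 235.0460599507041, 'eye': array([ 1.41326534, -0.3416875 ,  0.91529076]), 'rotation': array([-0.34964075,  0.77617402,  0.4804491 , -0.21088837])}
top {'fx': 436.46109820514533, 'fy': 436.46109820514533, 'cx': 312.3719773781674, 'cy': 235.97257717983052, 'eye': array([0.40768771, 0.04324335, 1.06397739]), 'rotation': array([ 0.08101103, -0.69385833,  0.71362535, -0.05231351])}
```

View pics/scene0.png

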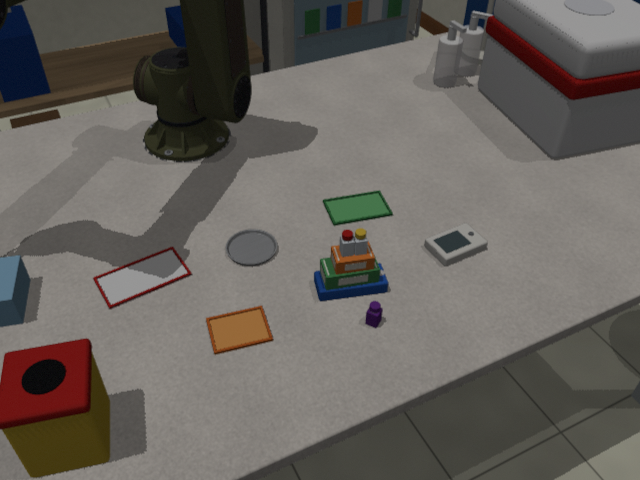

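View pics/top0.png

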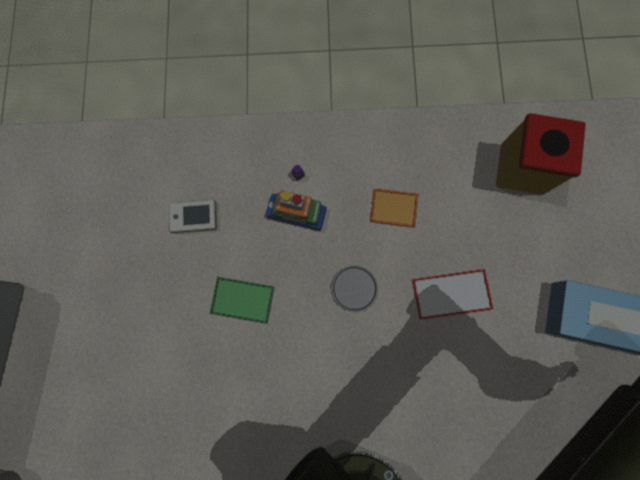

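The top view shows the stack at about (296,210), the dish at (354,288), the orange tray at (394,208), the green tray at (242,300), the white tray at (452,294), the logger at (193,216) and the purple decoy at (298,172). The scene view shows the stack at (350,270). Next I'll enlarge the stack.

```bash
cat > h.py <<'E'
import numpy as np, cv2
from scipy.spatial.transform import Rotation as R
from rig import sense, vision
def cam(n):
    m=vision.camera_model(n); q=m['rotation']; return m,R.from_quat([q[1],q[2],q[3],q[0]]).as_matrix()
def cast(n,uv,z):
    m,r=cam(n); uv=np.atleast_2d(np.asarray(uv,float))
    d=np.c_[(uv[:,0]-m['cx'])/m['fx'],(uv[:,1]-m['cy'])/m['fy'],np.ones(len(uv))]@r.T
    e=np.array(m['eye']); t=(z-e[2])/d[:,2]; return e+d*t[:,None]
def proj(n,p):
    m,r=cam(n); c=(np.atleast_2d(p)-m['eye'])@r
    return np.c_[c[:,0]/c[:,2]*m['fx']+m['cx'],c[:,1]/c[:,2]*m['fy']+m['cy']]
def crop(n,im,x0,y0,w,h,k,name):
    c=cv2.resize(im[y0:y0+h,x0:x0+w,::-1],None,fx=k,fy=k,interpolation=cv2.INTER_CUBIC); cv2.imwrite('pics/'+name,c)
E
python3 - <<'E'
from h import *
r=lambda f:cv2.imread(f)[:,:,::-1]
a=r('pics/top0.png');b=r('pics/scene0.png')
crop('t',a,255,180,80,60,9,'tc0.png')
crop('s',b,300,220,100,75,8,'sc0.png')
for n,im in(('top',a),('scene',b)):
  hsv=cv2.cvtColor(np.ascontiguousarray(im),cv2.COLOR_RGB2HSV)
  for nm,lo,hi in(('orange',(8,120,60),(22,255,255)),('green',(50,80,40),(80,255,255)),('blue',(105,120,40),(125,255,255)),('red',(0,130,60),(6,255,255)),('red2',(170,130,60),(180,255,255)),('yel',(23,120,60),(35,255,255)),('purp',(130,80,20),(165,255,255))):
    m=cv2.inRange(hsv,lo,hi)
    cs,_=cv2.findContours(m,cv2.RETR_EXTERNAL,cv2.CHAIN_APPROX_NONE)
    for c in cs:
      if cv2.contourArea(c)>12: print(n,nm,cv2.contourArea(c),np.round(cv2.minAreaRect(c)[0],1),np.round(cv2.minAreaRect(c)[1],1),round(cv2.minAreaRect(c)[2],1))
E
```

```text
top orange 227.0 [293.1 203.7] [33.3 20.4] 12.8
top orange 1397.5 [393.9 207.5] [44.4 33.2] 7.1
top green 1948.5 [241.6 299.7] [56.9 36.1] 10.3
top green 77.0 [313.7 211.7] [ 9.  21.3] 14.0
top blue 25.5 [269. 212.] [8. 4.] 90.0
top blue 88.0 [319.1 218.8] [11.5 25. ] 37.9
top blue 16.5 [272.8 197.1] [3.5 6.6] 18.4
top red 45.0 [296.5 199. ] [8. 7.] 90.0
top red 2891.0 [554.  143.7] [60.  52.4] 9.1
top yel 47.0 [285.5 196. ] [7.8 7.8] 45.0
top purp 68.5 [297.2 170.9] [10.8  8.9] 68.2
scene orange 2060.0 [239.  329.1] [36.7 60.3] 77.0
scene orange 660.0 [353.  257.1] [28.  41.9] 81.9
scene orange 285.0 [354.5  12.5] [25. 13.] 90.0
scene green 749.0 [350.2 270.4] [30.4 57.7] 82.9
scene green 1417.0 [357.1 207.4] [26.1 65.3] 80.5
scene green 319.5 [312.  21.] [14. 26.] 0.0
scene green 194.0 [394.    8.5] [17. 14.] 90.0
scene blue 812.5 [350.5 285.5] [29. 73.] 90.0
scene blue 28.0 [480.5  22.5] [7. 5.] 90.0
scene blue 505.0 [175.5  26.8] [40.9 14.9] 81.5
scene blue 3152.5 [13.8 54. ] [93.  47.2] 73.3
scene blue 309.5 [333.4  16.5] [14.4 25.8] 3.4
scene blue 255.0 [475.3  12. ] [19.9 27.6] 10.0
scene red 5976.0 [ 44.2 380.8] [ 69.6 102.1] 79.9
scene red 173.5 [141.7 275.3] [33.9 91.7] 67.4
scene red 14.0 [155.5 253.6] [ 1.9 22.8] 68.2
scene red 17.0 [175.2 252.7] [17.   4.2] 42.3
scene red 50.0 [347.1 233.1] [9.8 7. ] 18.4
scene red 916.5 [557.6  61.9] [161.6  40.5] 20.6
scene yel 5181.5 [ 71.8 433.6] [ 83.9 116.4] 55.5
scene yel 76.0 [360.  233.5] [ 9. 10.] 90.0
scene purp 278.5 [373.9 313.7] [14.8 25.2] 14.0
```

View pics/tc0.png

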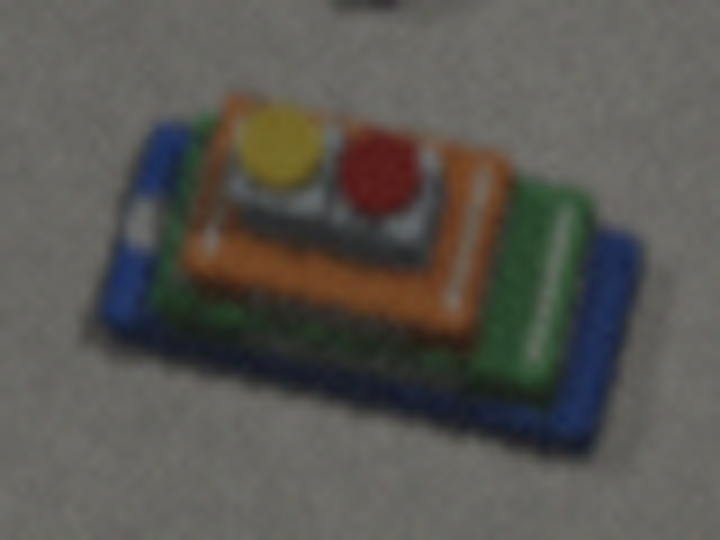

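View pics/sc0.png

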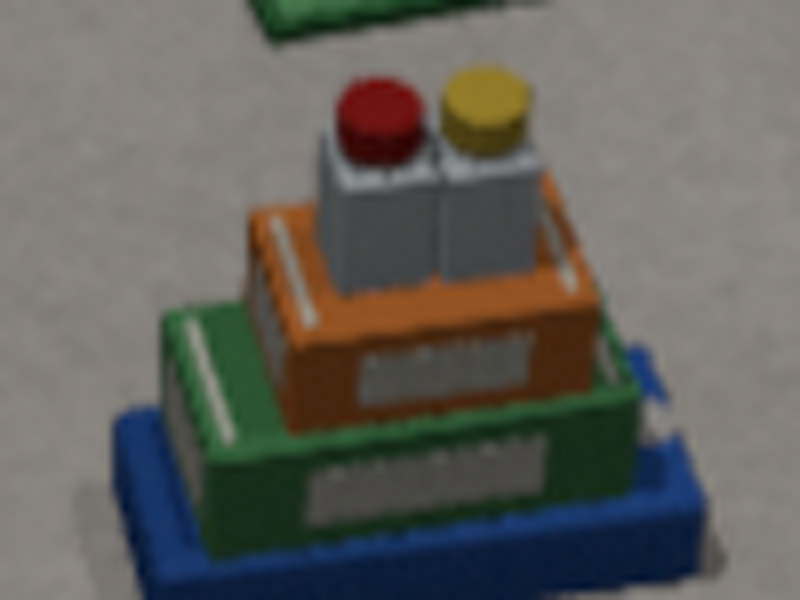

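Run:
```python
from h import *
a=np.ascontiguousarray(cv2.imread('pics/top0.png'))
hsv=cv2.cvtColor(a,cv2.COLOR_BGR2HSV)
def rep(nm,m,z,win):
    mm=np.zeros_like(m); x0,y0,x1,y1=win; mm[y0:y1,x0:x1]=m[y0:y1,x0:x1]
    cs,_=cv2.findContours(mm,cv2.RETR_EXTERNAL,cv2.CHAIN_APPROX_NONE)
    c=np.vstack([k for k in cs if cv2.contourArea(k)>15])
    w=cast('top',c[:,0,:],z)[:,:2]
    r=cv2.minAreaRect((w*1000).astype(np.float32))
    print(nm,[np.round(x,1) for x in r], 'long axis dir', )
    b=cv2.boxPoints(r); e=b[1]-b[0]; f=b[2]-b[1]; l=e if np.hypot(*e)>np.hypot(*f) else f
    print('   long angle deg',np.degrees(np.arctan2(l[1],l[0]))%180)
I=lambda lo,hi:cv2.inRange(hsv,lo,hi)
rep('tray_orange',I((5,60,40),(24,255,255)),.007,(360,180,430,235))
rep('tray_green',I((45,60,20),(85,255,255)),.007,(200,270,285,330))
rr=I((0,90,40),(8,255,255))|I((168,90,40),(180,255,255))
rep('tray_pack',rr,.007,(405,260,500,325))
g=cv2.cvtColor(a,cv2.COLOR_BGR2GRAY)
crop('t',a[:,:,::-1],320,255,70,66,8,'dish0.png')
for nm,uv in(('red',(296.5,199)),('yel',(285.5,196))): print(nm,cast('top',uv,.148),)
for nm,uv in(('red',(347.1,233.1)),('yel',(360,233.5))): print(nm,cast('scene',uv,.142))
```

```text
tray_orange [array([ 676.7, -120. ]), array([111.9,  88.3]), np.float64(80.9)] long axis dir
   long angle deg 80.87412
tray_green [array([459.3, 259. ]), array([140.1,  87.7]), np.float64(78.7)] long axis dir
   long angle deg 78.67512
tray_pack [array([ 460.2, -244.4]), array([ 95.2, 174.4]), np.float64(6.4)] long axis dir
   long angle deg 96.365204
red [[0.66639079 0.11108349 0.148     ]]
yel [[0.67403282 0.13502087 0.148     ]]
red [[0.6667387  0.11220719 0.142     ]]
yel [[0.67837417 0.13334754 0.142     ]]
```

Run:
```python
from h import *
a=np.ascontiguousarray(cv2.imread('pics/top0.png'))
c=a[255:321,320:390]; hsv=cv2.cvtColor(c,cv2.COLOR_BGR2HSV); g=cv2.cvtColor(c,cv2.COLOR_BGR2GRAY)
u=cv2.resize(g,None,fx=4,fy=4,interpolation=cv2.INTER_CUBIC)
k=cv2.HoughCircles(u,cv2.HOUGH_GRADIENT,1,50,param1=60,param2=20,minRadius=70,maxRadius=110)
print(k)
for x,y,r in k[0]: print(cast('top',((x+.5)/4-.5+320,(y+.5)/4-.5+255),.010), r/4)
```

```text
[[[137.5 135.5  81.4]]]
[[ 0.47854594 -0.01290053  0.01      ]] 20.35
```

The crops show the stack clearly. Yellow is on the left in the top view and red on the right, and the corners of all three layers are visible. I'll turn those corners into poses.

Run:
```python
from h import *
T=lambda l:[((x+.5)/9-.5+255,(y+.5)/9-.5+180) for x,y in l]
S=lambda l:[((x+.5)/8-.5+300,(y+.5)/8-.5+220) for x,y in l]
def show(nm,n,uv,z):
    w=cast(n,uv,z)[:,:2]*1000
    d=[np.round(np.hypot(*(w[(i+1)%len(w)]-w[i])),1) for i in range(len(w))]
    a=[np.round(np.degrees(np.arctan2(*(w[(i+1)%len(w)]-w[i])[::-1]))%180,1) for i in range(len(w))]
    print(nm,n,'mean',w.mean(0).round(1),d,a,w.round(0).tolist())
show('orange','top',T([(232,97),(512,158),(470,340),(188,278)]),.098)
show('orange','scene',S([(250,208),(290,347),(600,300),(548,178)]),.098)
show('green','scene',S([(163,312),(210,460),(638,393)]),.066)
show('greenR','top',T([(597,190),(548,405)]),.066)
show('pack','top',T([(155,123),(642,235),(595,450),(100,325)]),.030)
show('pack','scene',S([(118,412),(150,580),(703,500),(640,348)]),.030)
show('caps','scene',S([(380,103),(486,93)]),.148)
show('caps','top',T([(380,174),(279,144)]),.148)
show('purple','top',[(297.2,171)],.03)
show('logger','top',[(193,216)],.024)
s=sense();q=s['eef_rot'];print(R.from_quat([q[1],q[2],q[3],q[0]]).as_matrix().round(3)); print(s['time'])
```

```text
orange top mean [669.5 122. ] [np.float64(73.9), np.float64(48.7), np.float64(73.8), np.float64(48.8)] [np.float64(75.3), np.float64(166.0), np.float64(75.4), np.float64(166.1)] [[703.0, 152.0], [684.0, 80.0], [637.0, 92.0], [655.0, 164.0]]
orange scene mean [675.7 121. ] [np.float64(48.7), np.float64(75.8), np.float64(43.9), np.float64(73.8)] [np.float64(163.2), np.float64(75.9), np.float64(165.8), np.float64(72.2)] [[642.0, 92.0], [689.0, 78.0], [707.0, 152.0], [665.0, 162.0]]
green scene mean [677.7  98. ] [np.float64(51.8), np.float64(106.4), np.float64(117.8)] [np.float64(165.3), np.float64(76.0), np.float64(50.0)] [[636.0, 72.0], [686.0, 59.0], [712.0, 162.0]]
greenR top mean [654.7  66.6] [np.float64(59.1), np.float64(59.1)] [np.float64(166.0), np.float64(166.0)] [[683.0, 59.0], [626.0, 74.0]]
pack top mean [669.6 121.9] [np.float64(137.5), np.float64(60.9), np.float64(139.2), np.float64(58.5)] [np.float64(74.6), np.float64(166.3), np.float64(73.7), np.float64(164.7)] [[717.0, 181.0], [680.0, 48.0], [621.0, 63.0], [660.0, 196.0]]
pack scene mean [675.9 119.8] [np.float64(57.7), np.float64(139.3), np.float64(54.6), np.float64(135.0)] [np.float64(160.9), np.float64(74.9), np.float64(165.2), np.float64(73.6)] [[630.0, 63.0], [684.0, 44.0], [721.0, 179.0], [668.0, 193.0]]
caps scene mean [674.8 121.5] [np.float64(25.2), np.float64(25.2)] [np.float64(71.9), np.float64(71.9)] [[671.0, 110.0], [679.0, 133.0]]
caps top mean [670.8 122.7] [np.float64(25.8), np.float64(25.8)] [np.float64(71.0), np.float64(71.0)] [[667.0, 110.0], [675.0, 135.0]]
purple top mean [771.7 116.8] [np.float64(0.0)] [np.float64(0.0)] [[772.0, 117.0]]
logger top mean [667.1 378.1] [np.float64(0.0)] [np.float64(0.0)] [[667.0, 378.0]]
[[-0.423 -0.001 -0.906]
 [ 0.906  0.001 -0.423]
 [ 0.002 -1.     0.   ]]
0.1
```

```bash
cat >> h.py <<'E'
def go(x,y,z,yaw):
    "tool-axis shift (cm) and twist (deg) from here to a world TCP pose (mm, jaw yaw deg)"
    s=sense(); q=s['eef_rot']; M=R.from_quat([q[1],q[2],q[3],q[0]]).as_matrix()
    d=(np.array([x,y,z])/1000-s['tcp_pos'])@M*100
    cy=np.degrees(np.arctan2(M[1,0],M[0,0])); t=(cy-yaw+90)%180-90
    print('delta',d.round(2),'twist',round(t,1),'| yaw',round(cy,1),'q6',round(float(s['joint_positions'][5]),2),'t',round(s['time'],2),'F',np.round(s['contact_force'],1))
E
python3 -c "
from h import *
go(672,121.5,260,74)"
```

```text
delta [ 42.55  -2.9  -66.02] twist 41.0 | yaw 115.0 q6 -0.33 t 0.1 F [0.3 0.4 0.6]
```

```bash
python3 -m crank '[{"delta_pos":[0.5,-1,-0.8],"twist":1},{"delta_pos":[1.5,-2.5,-2.5],"twist":2},{"delta_pos":[3,-4,-5],"twist":4},{"delta_pos":[5,-4,-8],"twist":6},{"delta_pos":[7.5,-4,-11.6],"twist":8},{"delta_pos":[10,-4,-15.5],"twist":10},{"delta_pos":[12.5,-4,-19.4],"twist":12},{"delta_pos":[15,-4,-23.3],"twist":14.5},{"delta_pos":[17.5,-4,-27.2],"twist":17},{"delta_pos":[20,-4,-31],"twist":19.5},{"delta_pos":[22.5,-4,-35],"twist":22},{"delta_pos":[25,-4,-38.8],"twist":24.5},{"delta_pos":[27.5,-4,-42.7],"twist":27},{"delta_pos":[30,-4,-46.5],"twist":29.5},{"delta_pos":[32.5,-4,-50.4],"twist":32},{"delta_pos":[35,-4,-54.3],"twist":34.5},{"delta_pos":[37.5,-3.5,-58.2],"twist":37},{"delta_pos":[40,-3,-62],"twist":39},{"delta_pos":[41.7,-3,-64.7],"twist":40.5},{"delta_pos":[42.55,-3,-66],"twist":41}]' 1 30
python3 - <<'E'
from h import *
go(672,121.5,103,74)
for n in('top','scene'):
    im=vision.read_camera(n); cv2.imwrite(f'pics/{n}1.png',im[:,:,::-1])
E
```

```text
time: 2.1
tcp_pos: [0.6724, 0.1238, 0.2587]
eef_rot: [0.565, -0.564, -0.425, 0.427]
contact_force: [-0.5, -1.0, -0.4]
width: 1.001
delta [-0.21 15.57 -0.07] twist 0.1 | yaw 74.1 q6 -2.32 t 2.1 F [-0.5 -1.  -0.4]
```

View pics/scene1.png

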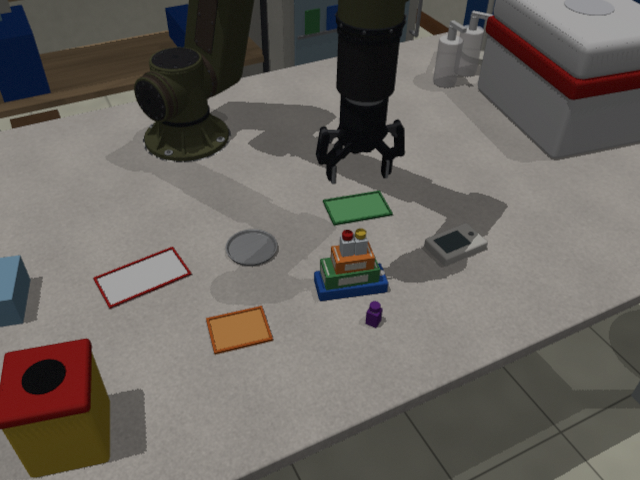

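The gripper is above the stack, with its open fingertips at about (333,178) and (388,176). I'll descend to just above the caps and check the alignment in the scene view.

```bash
python3 -m crank '[{"delta_pos":[-0.2,1,0],"twist":0},{"delta_pos":[-0.2,2.5,0],"twist":0},{"delta_pos":[-0.2,4.5,0],"twist":0},{"delta_pos":[-0.2,6.5,0],"twist":0},{"delta_pos":[-0.2,8,0],"twist":0},{"delta_pos":[-0.2,9.5,0],"twist":0},{"delta_pos":[-0.2,10.5,0],"twist":0},{"delta_pos":[-0.2,11,0],"twist":0},{"delta_pos":[-0.2,11,0],"twist":0}]'
python3 - <<'E'
from h import *
go(672,121.5,103,74)
for n in('top','scene'):
    im=vision.read_camera(n); cv2.imwrite(f'pics/{n}2.png',im[:,:,::-1])
    if n=='scene': crop(n,im,290,150,140,105,5.7,'sc2.png')
    else: crop(n,im,255,160,80,60,8,'tc2.png')
E
```

```text
time: 3.1
tcp_pos: [0.6712, 0.1191, 0.1507]
eef_rot: [0.565, -0.565, -0.425, 0.426]
contact_force: [-0.8, -1.0, 0.1]
width: 1.0
delta [ 0.26  4.77 -0.02] twist 0.0 | yaw 74.0 q6 -2.32 t 3.1 F [-0.8 -1.   0.1]
```

View pics/sc2.png

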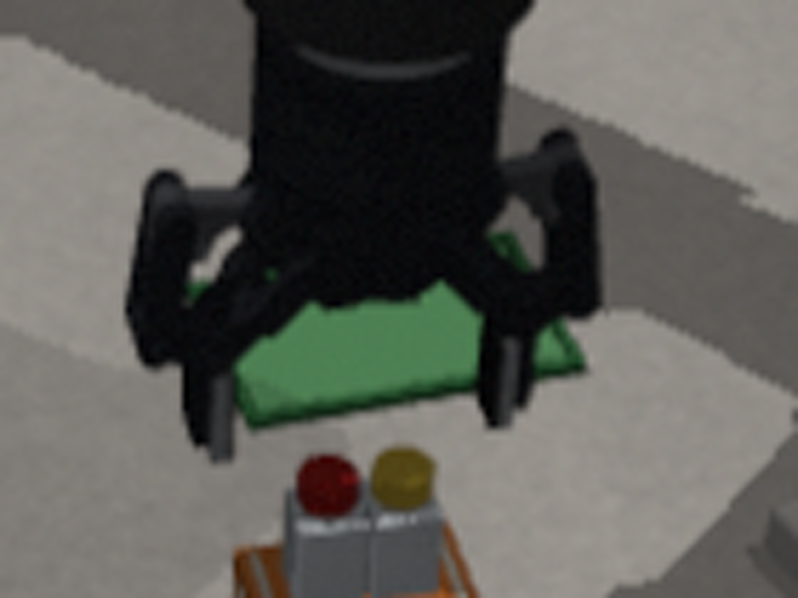

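View pics/tc2.png

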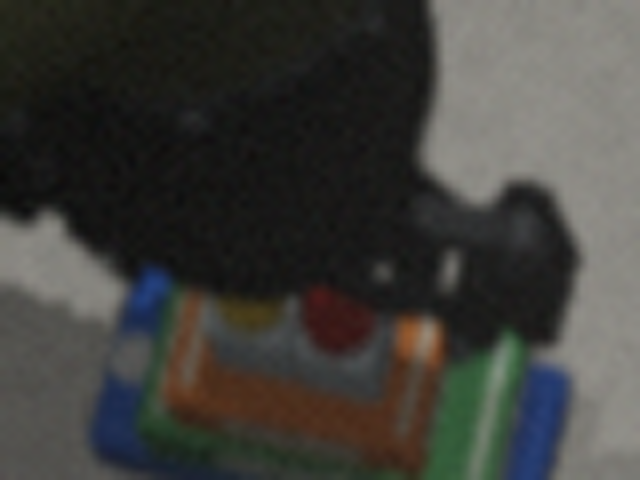

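Run:
```python
from h import *
print(cast('scene',(290+363/5.7,150+442/5.7),.1637)*1000, proj('scene',[.6712,.1191,.1637]))
print(cast('scene',[(222/5.7+290,150+460/5.7),(505/5.7+290,150+425/5.7)],.1637)*1000)
```

```text
[[679.56424843 117.81519353 163.7       ]] [[352.06102587 224.67055573]]
[[667.28410759  72.88115732 163.7       ]
 [692.56895194 163.35086824 163.7       ]]
```

```bash
python3 -m crank '[{"delta_pos":[0.15,0.5,-0.1],"twist":0},{"delta_pos":[0.25,1.5,-0.15],"twist":0},{"delta_pos":[0.25,2.5,-0.15],"twist":0},{"delta_pos":[0.25,3.5,-0.15],"twist":0},{"delta_pos":[0.25,4.3,-0.15],"twist":0},{"delta_pos":[0.25,4.7,-0.15],"twist":0},{"delta_pos":[0.25,4.75,-0.15],"twist":0},{"delta_pos":[0.25,4.75,-0.15],"twist":0}]'
python3 -m crank '[{"delta_pos":[0,0,0],"twist":0},{"delta_pos":[0,0,0],"twist":0},{"delta_pos":[0,0,0],"twist":0},{"delta_pos":[0,0,0],"twist":0},{"delta_pos":[0,0,0],"twist":0},{"delta_pos":[0,0,0],"twist":0},{"delta_pos":[0,0,0],"twist":0},{"delta_pos":[0,0,0],"twist":0}]' 0.3 30
python3 - <<'E'
from h import *
go(672,121.5,103,74)
im=vision.read_camera('scene'); crop('scene',im,290,190,140,105,5.7,'sc3.png')
E
```

```text
time: 4.0
tcp_pos: [0.6736, 0.1212, 0.104]
eef_rot: [-0.565, 0.565, 0.426, -0.426]
contact_force: [0.2, -0.4, -0.1]
width: 1.001
time: 4.8
tcp_pos: [0.6737, 0.1213, 0.1044]
eef_rot: [-0.564, 0.565, 0.426, -0.425]
contact_force: [0.5, -0.2, 4.2]
width: 0.556
delta [-0.03  0.14  0.17] twist 0.0 | yaw 74.0 q6 -2.32 t 4.8 F [ 0.5 -0.2  4.2]
```

View pics/sc3.png

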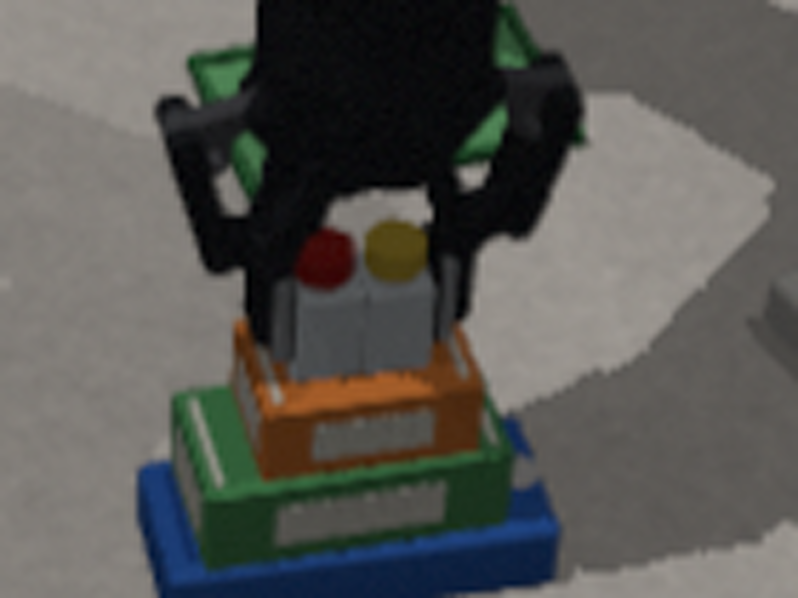

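Both bottles are gripped; the opening reads 0.556, about 47 mm. I'll lift them.

```bash
python3 -m crank '[{"delta_pos":[0,-0.1,0],"twist":0},{"delta_pos":[0,-0.3,0],"twist":0},{"delta_pos":[0,-0.7,0],"twist":0},{"delta_pos":[0,-1.3,0],"twist":0},{"delta_pos":[0,-2,0],"twist":0},{"delta_pos":[0,-2.7,0],"twist":0},{"delta_pos":[0,-3.4,0],"twist":0},{"delta_pos":[0,-4,0],"twist":0},{"delta_pos":[0,-4.3,0],"twist":0},{"delta_pos":[0,-4.3,0],"twist":0}]'
python3 - <<'E'
from h import *
go(478.5,-13,147,74)
im=vision.read_camera('scene'); crop('scene',im,290,170,140,105,5.7,'sc4.png')
E
```

```text
time: 5.85
tcp_pos: [0.6736, 0.1213, 0.1475]
eef_rot: [-0.565, 0.565, 0.426, -0.425]
contact_force: [0.6, 0.2, -1.1]
width: 0.555
delta [-18.28   0.03  15.07] twist 0.0 | yaw 74.0 q6 -2.32 t 5.85 F [ 0.6  0.2 -1.1]
```

View pics/sc4.png

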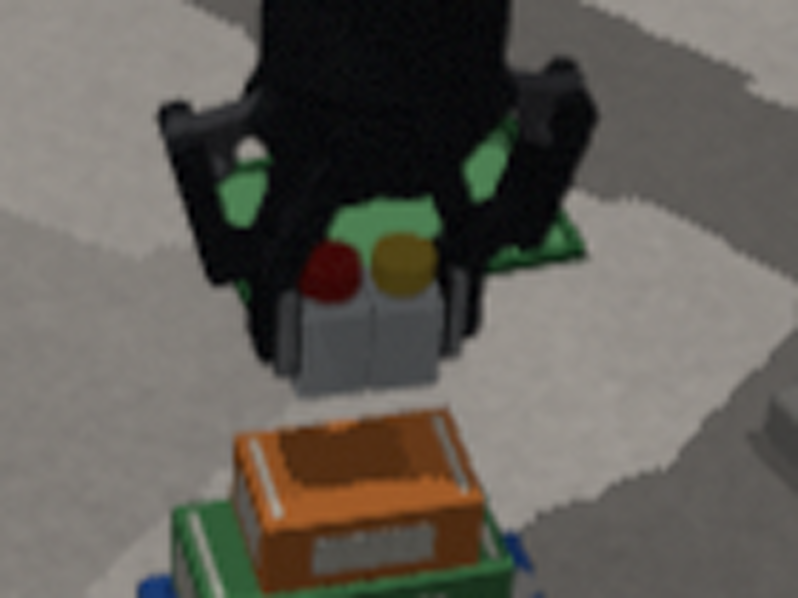

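Both bottles are up, level and side by side. I'll cross-check the dish and tray positions in the scene view and then carry the bottles over.

```bash
python3 - <<'E'
from h import *
b=cv2.imread('pics/scene0.png'); hsv=cv2.cvtColor(b,cv2.COLOR_BGR2HSV)
print('dish',cast('scene',(251.8,247),.01)*1000)
def rep(nm,m,win):
    mm=np.zeros_like(m); x0,y0,x1,y1=win; mm[y0:y1,x0:x1]=m[y0:y1,x0:x1]
    cs,_=cv2.findContours(mm,cv2.RETR_EXTERNAL,cv2.CHAIN_APPROX_NONE)
    w=cast('scene',np.vstack(cs)[:,0,:],.006)[:,:2]
    print(nm,[np.round(x,1) for x in cv2.minAreaRect((w*1000).astype(np.float32))])
I=lambda lo,hi:cv2.inRange(hsv,lo,hi)
rep('o',I((5,60,40),(24,255,255)),(195,295,285,360))
rep('g',I((45,60,20),(85,255,255)),(310,185,400,226))
rep('p',I((0,90,40),(8,255,255))|I((168,90,40),(180,255,255)),(85,240,200,312))
crop('s',b[:,:,::-1],215,220,80,60,8,'dish_s.png')
E
python3 -m crank '[{"delta_pos":[-0.3,0,0.2],"twist":0},{"delta_pos":[-0.9,0,0.7],"twist":0},{"delta_pos":[-1.8,0,1.5],"twist":0},{"delta_pos":[-3,0,2.5],"twist":0},{"delta_pos":[-4.2,0,3.5],"twist":0},{"delta_pos":[-5.4,0,4.5],"twist":0},{"delta_pos":[-6.6,0,5.5],"twist":0},{"delta_pos":[-7.8,0,6.5],"twist":0},{"delta_pos":[-9,0,7.5],"twist":0},{"delta_pos":[-10.2,0,8.5],"twist":0},{"delta_pos":[-11.4,0,9.4],"twist":0},{"delta_pos":[-12.6,0,10.4],"twist":0},{"delta_pos":[-13.8,0,11.4],"twist":0},{"delta_pos":[-15,0,12.4],"twist":0},{"delta_pos":[-16.2,0,13.4],"twist":0},{"delta_pos":[-17.2,0,14.2],"twist":0},{"delta_pos":[-17.9,0,14.8],"twist":0},{"delta_pos":[-18.2,0,15],"twist":0},{"delta_pos":[-18.3,0,15.1],"twist":0},{"delta_pos":[-18.3,0,15.1],"twist":0}]'
```

```text
dish [[488.69304026 -14.71897908  10.        ]]
o [array([ 681.4, -121.5]), array([110.9,  91.5]), np.float64(80.6)]
g [array([465.4, 256.5]), array([142.4,  93.8]), np.float64(78.8)]
p [array([ 465.3, -245.7]), array([100.8, 174.4]), np.float64(6.4)]
time: 7.9
tcp_pos: [0.478, -0.0131, 0.1468]
eef_rot: [0.565, -0.565, -0.426, 0.426]
contact_force: [-0.2, 0.3, -0.9]
width: 0.555
```

View pics/dish_s.png

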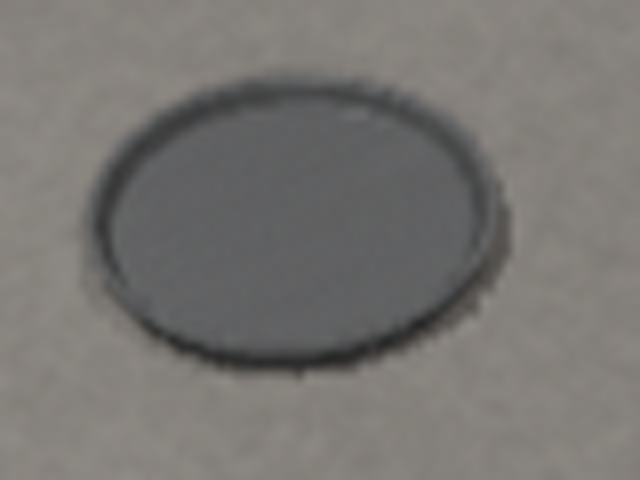

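Run:
```python
from h import *
for n,b in(('scene',(200,170,100,75)),('top',(310,230,100,75))):
    im=vision.read_camera(n); crop(n,im,*b,8,n[0]+'c5.png')
go(483.5,-13.5,9.5,74)
```

```text
delta [ 0.1  13.71 -0.54] twist 0.0 | yaw 74.0 q6 -2.25 t 8.0 F [ 0.3  0.2 -0.2]
```

View pics/sc5.png

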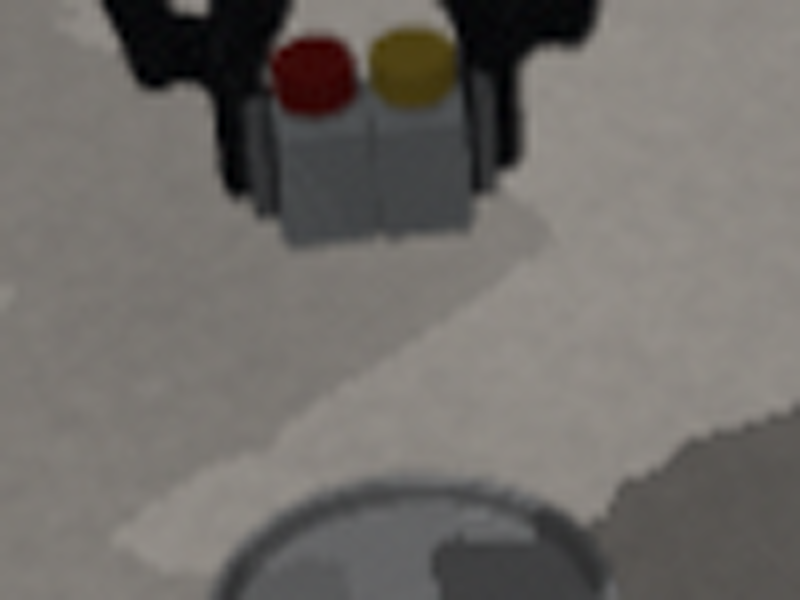

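View pics/tc5.png

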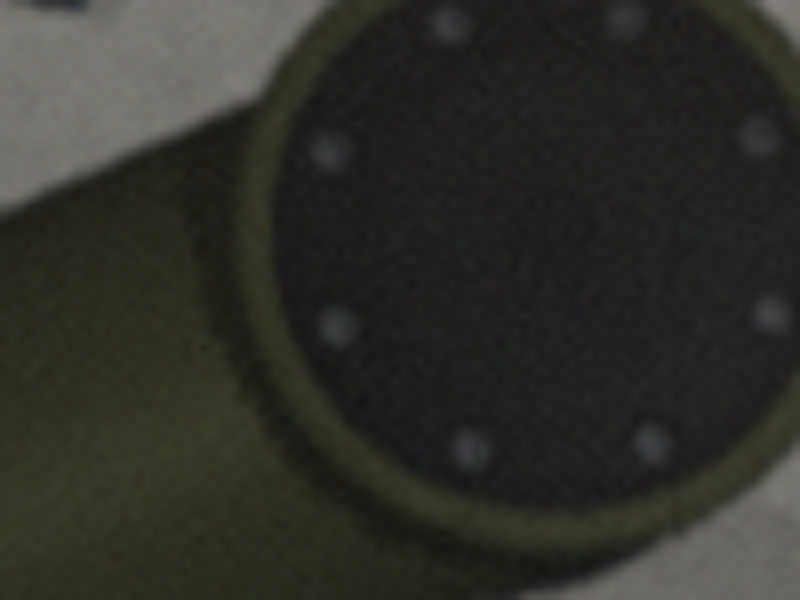

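The bottles hang level above the dish. I'll lower them.

```bash
python3 -m crank '[{"delta_pos":[0.1,0.5,-0.2],"twist":0},{"delta_pos":[0.1,1.5,-0.5],"twist":0},{"delta_pos":[0.1,3,-0.5],"twist":0},{"delta_pos":[0.1,4.5,-0.5],"twist":0},{"delta_pos":[0.1,6,-0.5],"twist":0},{"delta_pos":[0.1,7.5,-0.5],"twist":0},{"delta_pos":[0.1,9,-0.5],"twist":0},{"delta_pos":[0.1,10.3,-0.5],"twist":0},{"delta_pos":[0.1,11.2,-0.5],"twist":0},{"delta_pos":[0.1,12,-0.5],"twist":0},{"delta_pos":[0.1,12.5,-0.5],"twist":0},{"delta_pos":[0.1,12.5,-0.5],"twist":0}]'
python3 - <<'E'
from h import *
im=vision.read_camera('scene'); crop('scene',im,200,200,100,75,8,'sc6.png')
go(483.5,-13.5,9.5,74)
E
```

```text
time: 9.2
tcp_pos: [0.4827, -0.0137, 0.0212]
eef_rot: [0.565, -0.564, -0.425, 0.426]
contact_force: [-0.3, -1.0, -1.1]
width: 0.556
delta [ 0.02  1.24 -0.04] twist 0.0 | yaw 74.0 q6 -2.24 t 9.25 F [ 0.5  0.  -0.6]
```

View pics/sc6.png

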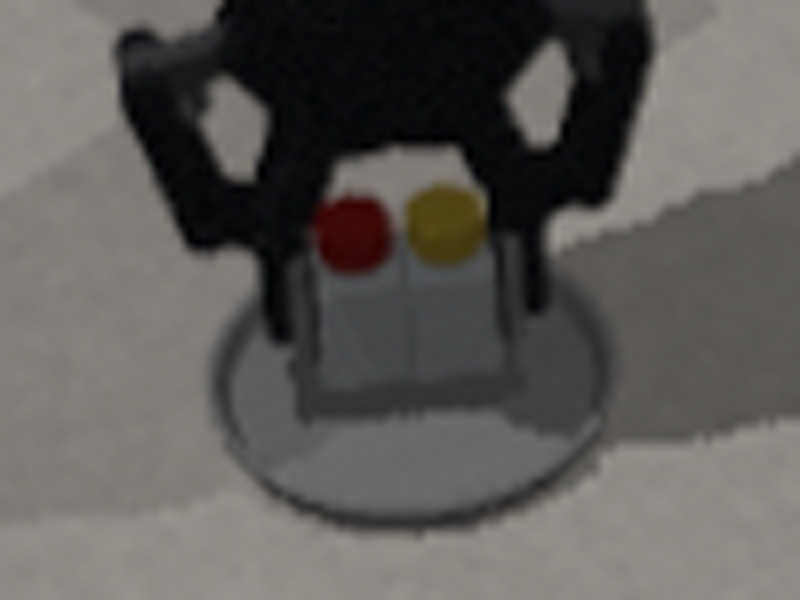

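```bash
python3 -m crank '[{"delta_pos":[0,0.4,0],"twist":0},{"delta_pos":[0,0.8,0],"twist":0},{"delta_pos":[0,1.05,0],"twist":0},{"delta_pos":[0,1.2,0],"twist":0},{"delta_pos":[0,1.2,0],"twist":0}]'
python3 -m crank '[{"delta_pos":[0,0,0],"twist":0},{"delta_pos":[0,0,0],"twist":0},{"delta_pos":[0,0,0],"twist":0},{"delta_pos":[0,0,0],"twist":0},{"delta_pos":[0,0,0],"twist":0}]' 0.68
python3 - <<'E'
from h import *
im=vision.read_camera('scene'); crop('scene',im,200,200,100,75,8,'sc7.png')
go(483.5,-13.5,130,74)
E
```

```text
time: 9.75
tcp_pos: [0.483, -0.0136, 0.0097]
eef_rot: [0.565, -0.565, -0.426, 0.426]
contact_force: [0.2, -0.1, 0.5]
width: 0.558
time: 10.25
tcp_pos: [0.483, -0.0136, 0.0099]
eef_rot: [0.565, -0.565, -0.426, 0.426]
contact_force: [-0.3, 1.0, 0.7]
width: 0.68
delta [  0.02 -12.02  -0.05] twist 0.0 | yaw 74.0 q6 -2.24 t 10.3 F [ 0.2  0.4 -0.5]
```

View pics/sc7.png

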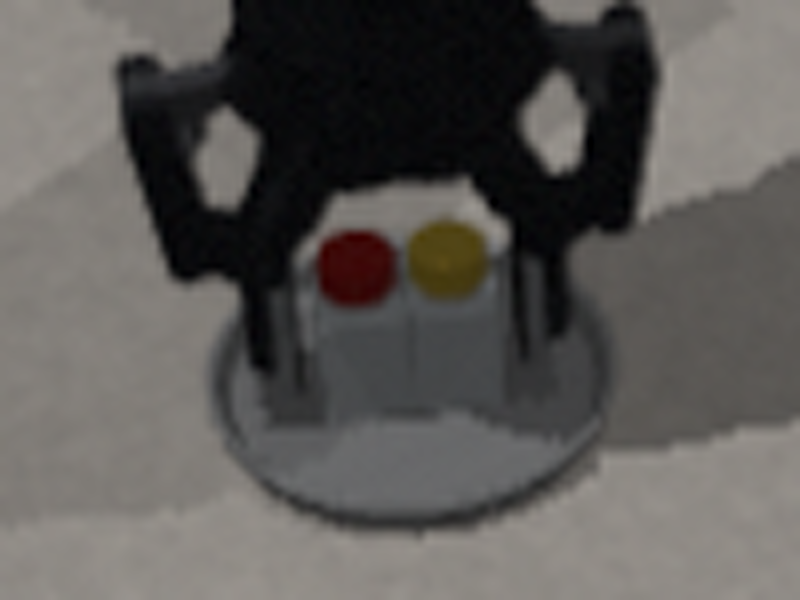

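The bottles stand free in the dish. Next I'll raise the gripper straight up and move to the orange carton.

```bash
python3 -m crank '[{"delta_pos":[0,-0.5,0],"twist":0},{"delta_pos":[0,-1.5,0],"twist":0},{"delta_pos":[0,-3,0],"twist":0},{"delta_pos":[0,-5,0],"twist":0},{"delta_pos":[0,-7.5,0],"twist":0},{"delta_pos":[0,-10,0],"twist":0},{"delta_pos":[0,-12.5,0],"twist":0},{"delta_pos":[0,-14.5,0],"twist":0},{"delta_pos":[0,-15,0],"twist":0}]'
python3 - <<'E'
from h import *
im=vision.read_camera('scene'); crop('scene',im,290,210,110,82,7,'sc8.png')
go(674,121.5,160,165.5)
E
```

```text
time: 11.2
tcp_pos: [0.4842, -0.0136, 0.1636]
eef_rot: [-0.564, 0.565, 0.427, -0.424]
contact_force: [0.6, 0.4, -0.2]
width: 0.678
delta [ 18.21   0.36 -14.56] twist 88.5 | yaw 74.0 q6 -2.24 t 11.25 F [ 1.  -0.1 -0.2]
```

View pics/sc8.png

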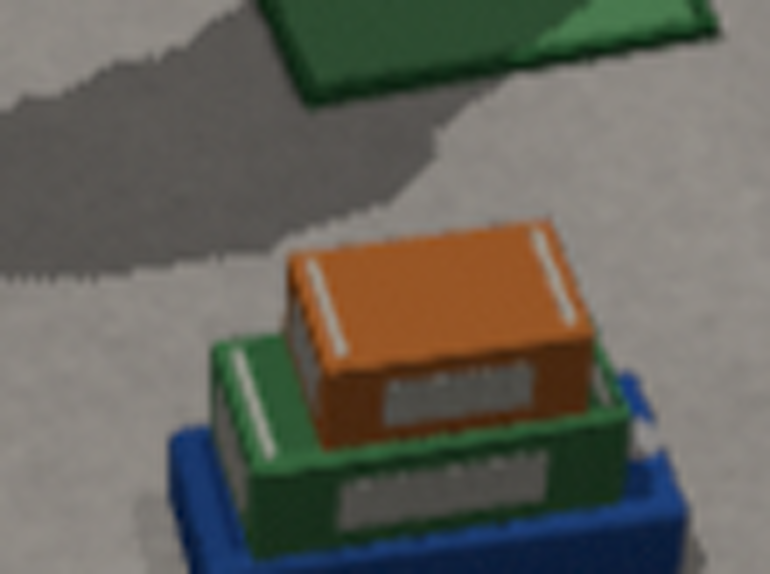

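```bash
python3 -m crank '[{"delta_pos":[0.4,0,-0.3],"twist":-3},{"delta_pos":[1.2,0,-1],"twist":-8},{"delta_pos":[2.4,0,-1.9],"twist":-14},{"delta_pos":[3.6,0,-2.9],"twist":-20},{"delta_pos":[4.8,0,-3.8],"twist":-26},{"delta_pos":[6,0,-4.8],"twist":-32},{"delta_pos":[7.2,0,-5.8],"twist":-38},{"delta_pos":[8.4,0,-6.7],"twist":-44},{"delta_pos":[9.6,0,-7.7],"twist":-50},{"delta_pos":[10.8,0,-8.6],"twist":-56},{"delta_pos":[12,0,-9.6],"twist":-62},{"delta_pos":[13.2,0,-10.6],"twist":-68},{"delta_pos":[14.4,0,-11.5],"twist":-74},{"delta_pos":[15.6,0,-12.5],"twist":-80},{"delta_pos":[16.6,0,-13.3],"twist":-85},{"delta_pos":[17.5,0,-14],"twist":-89},{"delta_pos":[18,0,-14.4],"twist":-91},{"delta_pos":[18.2,0,-14.55],"twist":-91.5},{"delta_pos":[18.2,0,-14.55],"twist":-91.5}]' 1
python3 - <<'E'
from h import *
im=vision.read_camera('scene'); crop('scene',im,290,170,130,97,6,'sc9.png')
go(674,121.5,77,165.5)
E
```

```text
time: 13.15
tcp_pos: [0.6727, 0.1214, 0.1587]
eef_rot: [0.09, -0.089, -0.701, 0.702]
contact_force: [-0.5, 0.3, -0.7]
width: 1.001
delta [-0.13  8.21 -0.07] twist -0.0 | yaw 165.5 q6 -0.72 t 13.2 F [0.9 0.1 0.1]
```

View pics/sc9.png

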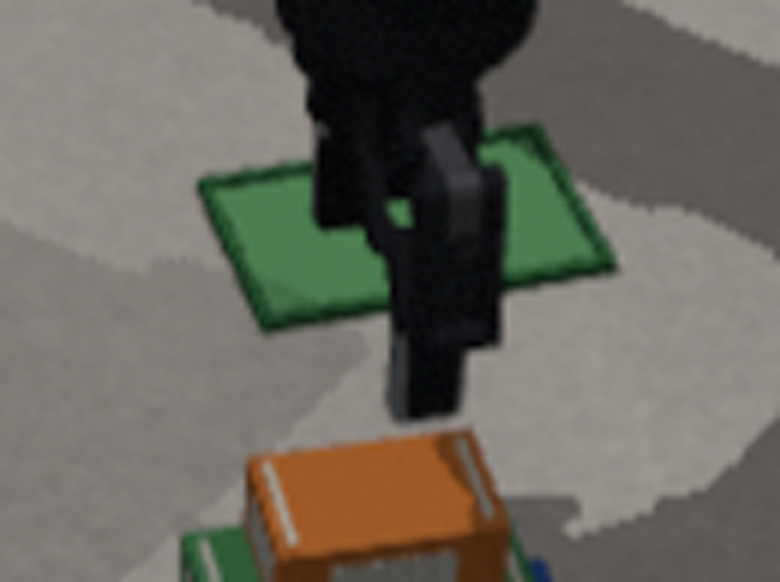

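```bash
python3 -m crank '[{"delta_pos":[-0.1,0.5,-0.05],"twist":0},{"delta_pos":[-0.1,1.5,-0.05],"twist":0},{"delta_pos":[-0.1,3,-0.05],"twist":0},{"delta_pos":[-0.1,4.5,-0.05],"twist":0},{"delta_pos":[-0.1,6,-0.05],"twist":0},{"delta_pos":[-0.1,7.3,-0.05],"twist":0},{"delta_pos":[-0.1,8,-0.05],"twist":0},{"delta_pos":[-0.1,8.2,-0.05],"twist":0},{"delta_pos":[-0.1,8.2,-0.05],"twist":0}]'
python3 -m crank '[{"delta_pos":[0,0,0],"twist":0},{"delta_pos":[0,0,0],"twist":0},{"delta_pos":[0,0,0],"twist":0},{"delta_pos":[0,0,0],"twist":0},{"delta_pos":[0,0,0],"twist":0},{"delta_pos":[0,0,0],"twist":0},{"delta_pos":[0,0,0],"twist":0}]' 0.3 30
python3 - <<'E'
from h import *
im=vision.read_camera('scene'); crop('scene',im,290,190,130,97,6,'sc10.png')
go(674,121.5,77,165.5)
E
```

```text
time: 14.1
tcp_pos: [0.6742, 0.1215, 0.0779]
eef_rot: [0.089, -0.089, -0.701, 0.701]
contact_force: [0.2, 0.0, 0.6]
width: 1.001
time: 14.8
tcp_pos: [0.6744, 0.1217, 0.0786]
eef_rot: [-0.089, 0.089, 0.702, -0.701]
contact_force: [-0.5, 1.1, 4.6]
width: 0.556
delta [0.04 0.16 0.03] twist 0.0 | yaw 165.5 q6 -0.72 t 14.85 F [-0.5  0.4  5.2]
```

View pics/sc10.png

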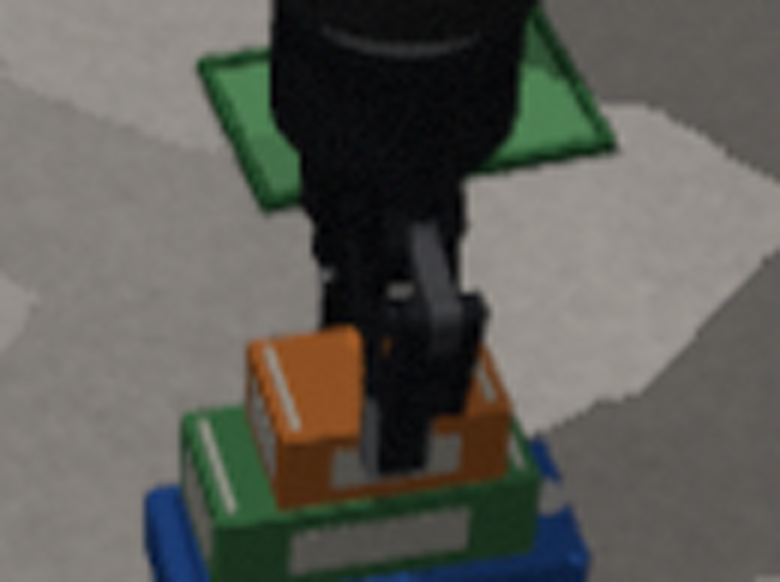

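The orange carton is gripped on its long sides. I'll lift it and carry it.

```bash
python3 -m crank '[{"delta_pos":[0,-0.1,0],"twist":0},{"delta_pos":[0,-0.3,0],"twist":0},{"delta_pos":[0,-0.7,0],"twist":0},{"delta_pos":[0,-1.5,0],"twist":0},{"delta_pos":[0,-2.5,0],"twist":0},{"delta_pos":[0,-3.5,0],"twist":0},{"delta_pos":[0,-4.3,0],"twist":0},{"delta_pos":[0,-4.5,0],"twist":0},{"delta_pos":[0,-4.5,0],"twist":0}]'
python3 - <<'E'
from h import *
im=vision.read_camera('scene'); crop('scene',im,290,170,130,97,6,'sc11.png')
go(679,-120.8,122,170.7)
E
```

```text
time: 15.75
tcp_pos: [0.6742, 0.1217, 0.1234]
eef_rot: [-0.089, 0.089, 0.702, -0.701]
contact_force: [-0.0, 0.8, -0.6]
width: 0.555
delta [-6.55  0.06 23.35] twist -5.2 | yaw 165.5 q6 -0.72 t 15.8 F [-0.2 -0.1 -1.4]
```

View pics/sc11.png

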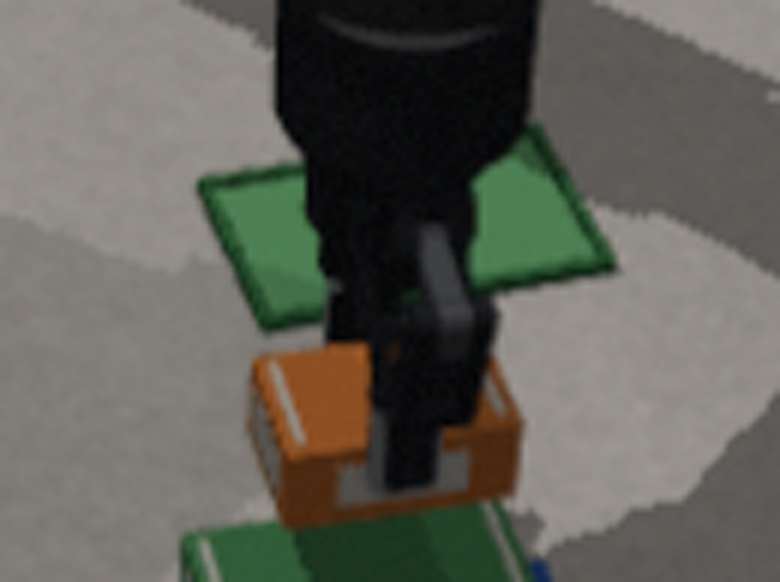

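```bash
python3 -m crank '[{"delta_pos":[-0.1,0,0.3],"twist":0},{"delta_pos":[-0.3,0,1],"twist":-0.2},{"delta_pos":[-0.6,0,2.2],"twist":-0.5},{"delta_pos":[-1.1,0,3.8],"twist":-0.8},{"delta_pos":[-1.5,0,5.4],"twist":-1.2},{"delta_pos":[-2,0,7],"twist":-1.6},{"delta_pos":[-2.4,0,8.6],"twist":-2},{"delta_pos":[-2.9,0,10.2],"twist":-2.3},{"delta_pos":[-3.3,0,11.8],"twist":-2.7},{"delta_pos":[-3.8,0,13.4],"twist":-3},{"delta_pos":[-4.2,0,15],"twist":-3.3},{"delta_pos":[-4.7,0,16.6],"twist":-3.7},{"delta_pos":[-5.1,0,18.2],"twist":-4},{"delta_pos":[-5.5,0,19.8],"twist":-4.4},{"delta_pos":[-6,0,21.3],"twist":-4.7},{"delta_pos":[-6.3,0,22.4],"twist":-5},{"delta_pos":[-6.5,0,23.1],"twist":-5.2},{"delta_pos":[-6.55,0,23.35],"twist":-5.2},{"delta_pos":[-6.55,0,23.35],"twist":-5.2}]'
python3 - <<'E'
from h import *
im=vision.read_camera('scene'); crop('scene',im,180,230,130,97,6,'sc12.png')
go(679,-120.8,15.5,170.7)
E
```

```text
time: 17.7
tcp_pos: [0.6791, -0.121, 0.1227]
eef_rot: [-0.057, 0.057, 0.705, -0.705]
contact_force: [-0.9, 0.8, -0.4]
width: 0.546
delta [1.000e-02 1.072e+01 3.000e-02] twist 0.0 | yaw 170.7 q6 -0.27 t 17.75 F [ 0.4 -0.1 -0.4]
```

View pics/sc12.png

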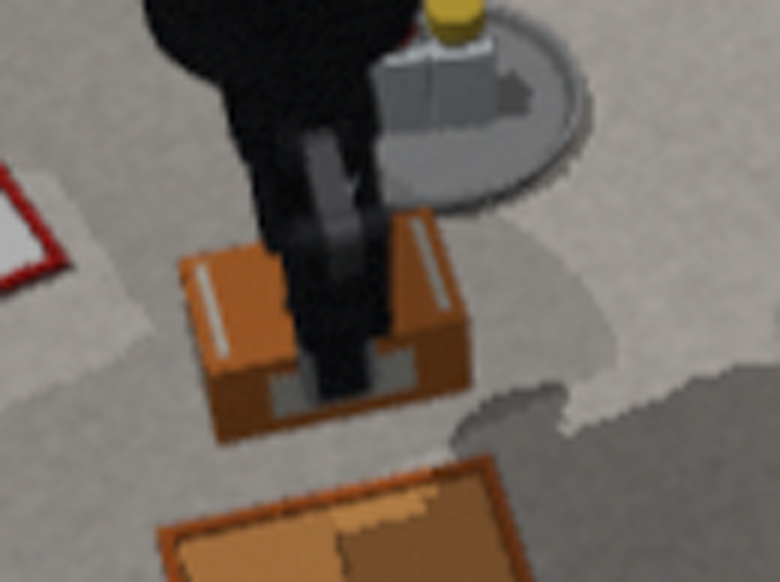

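```bash
python3 -m crank '[{"delta_pos":[0,0.5,0],"twist":0},{"delta_pos":[0,1.5,0],"twist":0},{"delta_pos":[0,3,0],"twist":0},{"delta_pos":[0,4.5,0],"twist":0},{"delta_pos":[0,6,0],"twist":0},{"delta_pos":[0,7.5,0],"twist":0},{"delta_pos":[0,8.8,0],"twist":0},{"delta_pos":[0,9.7,0],"twist":0},{"delta_pos":[0,10,0],"twist":0},{"delta_pos":[0,10,0],"twist":0}]'
python3 - <<'E'
from h import *
im=vision.read_camera('scene'); crop('scene',im,180,265,130,97,6,'sc13.png')
go(679,-120.8,15.5,170.7)
E
```

```text
time: 18.75
tcp_pos: [0.679, -0.1209, 0.0224]
eef_rot: [0.057, -0.057, -0.705, 0.705]
contact_force: [-0.6, 0.3, -1.1]
width: 0.551
delta [ 0.04  0.77 -0.01] twist 0.0 | yaw 170.7 q6 -0.27 t 18.8 F [ 0.4  0.2 -0.3]
```

View pics/sc13.png

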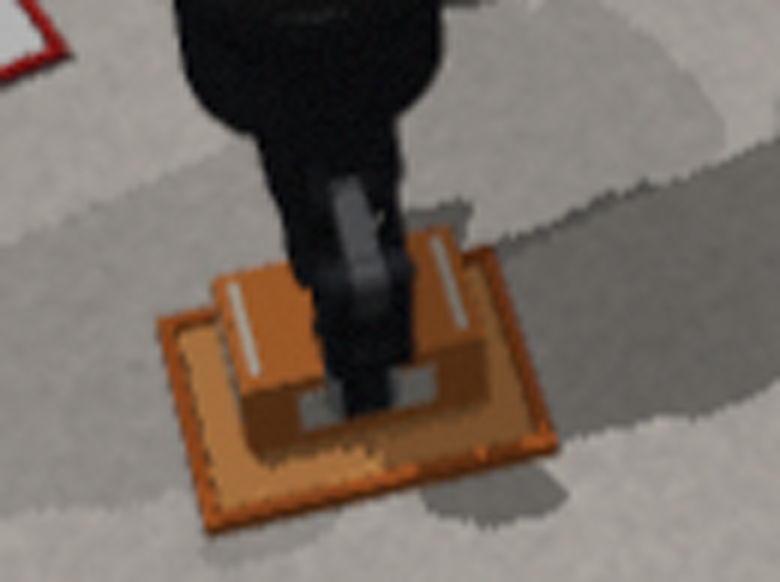

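The carton lines up with the tray. I'll set it down, release it and retreat.

```bash
python3 -m crank '[{"delta_pos":[0,0.3,0],"twist":0},{"delta_pos":[0,0.55,0],"twist":0},{"delta_pos":[0,0.68,0],"twist":0},{"delta_pos":[0,0.7,0],"twist":0}]'
python3 -m crank '[{"delta_pos":[0,0,0],"twist":0},{"delta_pos":[0,0,0],"twist":0},{"delta_pos":[0,0,0],"twist":0},{"delta_pos":[0,0,0],"twist":0},{"delta_pos":[0,0,0],"twist":0}]' 0.8
python3 -m crank '[{"delta_pos":[0,-0.5,0],"twist":0},{"delta_pos":[0,-1.5,0],"twist":0},{"delta_pos":[0,-3,0],"twist":0},{"delta_pos":[0,-5,0],"twist":0},{"delta_pos":[0,-7.5,0],"twist":0},{"delta_pos":[0,-10,0],"twist":0},{"delta_pos":[0,-12,0],"twist":0},{"delta_pos":[0,-13,0],"twist":0}]' 1
python3 - <<'E'
from h import *
im=vision.read_camera('scene'); crop('scene',im,190,220,220,140,3.6,'sc14.png')
go(674,121,130,166)
E
```

```text
time: 19.2
tcp_pos: [0.6791, -0.1209, 0.0157]
eef_rot: [-0.057, 0.057, 0.705, -0.705]
contact_force: [-0.3, -0.6, 0.1]
width: 0.549
time: 19.7
tcp_pos: [0.6791, -0.1209, 0.0158]
eef_rot: [-0.057, 0.057, 0.705, -0.705]
contact_force: [0.3, -0.7, 0.1]
width: 0.801
time: 20.5
tcp_pos: [0.6801, -0.1212, 0.1502]
eef_rot: [-0.055, 0.059, 0.705, -0.705]
contact_force: [-0.2, -1.3, 0.3]
width: 0.998
delta [  4.54   2.07 -23.8 ] twist 4.7 | yaw 170.7 q6 -0.27 t 20.55 F [-0.  -0.1  2.2]
```

View pics/sc14.png

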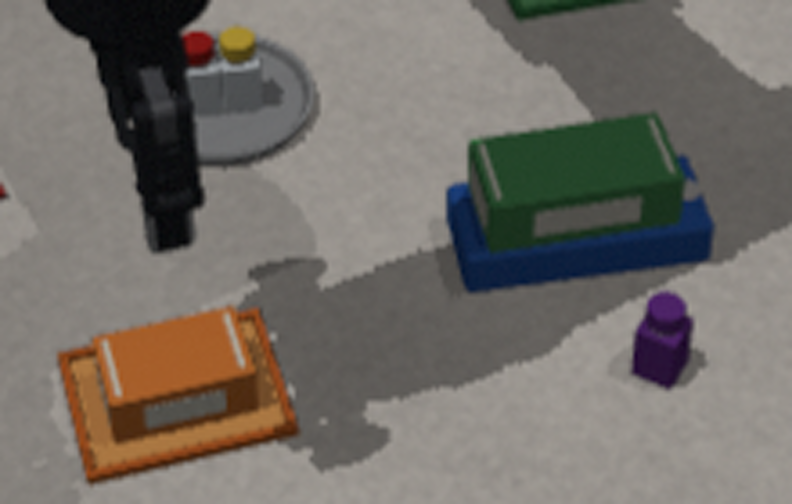

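The orange carton lies in its tray and the bottles still stand. Now I'll measure the green carton from both views.

Run:
```python
from h import *
ims={n:np.ascontiguousarray(vision.read_camera(n)) for n in('top','scene')}
for n,im in ims.items():
    hsv=cv2.cvtColor(im,cv2.COLOR_RGB2HSV); m=cv2.inRange(hsv,(45,60,15),(85,255,255))
    cs,_=cv2.findContours(m,cv2.RETR_EXTERNAL,cv2.CHAIN_APPROX_NONE)
    for c in cs:
        if cv2.contourArea(c)>200: print(n,cv2.contourArea(c),cv2.boundingRect(c))
crop('top',ims['top'],255,185,80,60,9,'tc15.png'); crop('s',ims['scene'],305,240,100,75,8,'sc15.png')
```

```text
top 2008.5 (211, 278, 63, 45)
scene 1598.5 (320, 252, 60, 38)
scene 1498.5 (323, 191, 69, 34)
scene 206.5 (387, 0, 15, 18)
```

View pics/tc15.png

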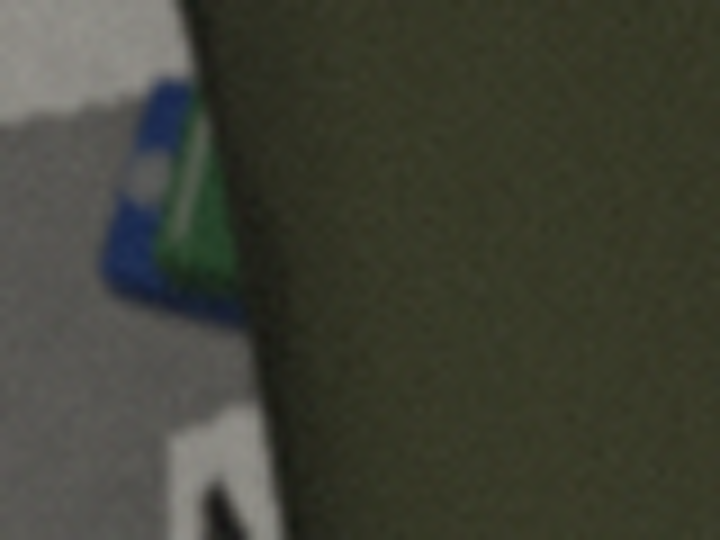

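View pics/sc15.png

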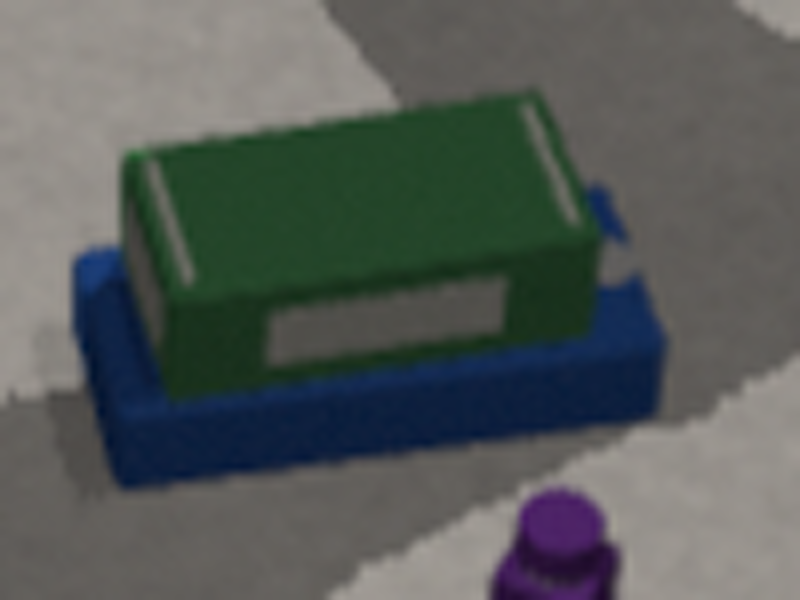

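Run:
```python
from h import *
S=lambda l:[((x+.5)/8-.5+305,(y+.5)/8-.5+240) for x,y in l]
w=cast('scene',S([(122,155),(168,302),(600,237),(540,90)]),.066)[:,:2]*1000
print(w.round(1),w.mean(0)); e=w[2]-w[1];f=w[3]-w[0]
print([np.degrees(np.arctan2(v[1],v[0])) for v in(e,f)])
go(674,119.5,130,166)
```

```text
[[636.6  71.6]
 [686.2  58.4]
 [712.9 162.2]
 [661.9 175.7]] [674.39592685 116.9672552 ]
[np.float64(75.56388888906031), np.float64(76.36427240609538)]
delta [  4.4    1.67 -23.63] twist 4.7 | yaw 170.7 q6 -0.27 t 20.65 F [-0.4  0.3 -0.8]
```

```bash
python3 -m crank '[{"delta_pos":[0.1,0,-0.5],"twist":0},{"delta_pos":[0.3,0,-1.6],"twist":0.3},{"delta_pos":[0.6,0,-3.4],"twist":0.6},{"delta_pos":[1,0,-5.4],"twist":1},{"delta_pos":[1.4,0,-7.4],"twist":1.5},{"delta_pos":[1.8,0,-9.4],"twist":2},{"delta_pos":[2.1,0,-11.4],"twist":2.5},{"delta_pos":[2.5,0,-13.4],"twist":2.9},{"delta_pos":[2.9,0,-15.4],"twist":3.3},{"delta_pos":[3.3,0,-17.4],"twist":3.7},{"delta_pos":[3.6,0,-19.4],"twist":4},{"delta_pos":[4,0.3,-21.3],"twist":4.3},{"delta_pos":[4.2,0.9,-22.6],"twist":4.5},{"delta_pos":[4.35,1.4,-23.3],"twist":4.7},{"delta_pos":[4.4,1.6,-23.5],"twist":4.7},{"delta_pos":[4.4,1.6,-23.5],"twist":4.7}]' 1
python3 - <<'E'
from h import *
go(674,118,41,166)
E
```

```text
time: 22.25
tcp_pos: [0.6732, 0.1179, 0.1289]
eef_rot: [0.086, -0.086, -0.702, 0.702]
contact_force: [0.0, 0.4, -0.4]
width: 0.998
delta [-0.08  8.79 -0.03] twist 0.0 | yaw 166.0 q6 -0.71 t 22.25 F [ 0.   0.4 -0.4]
```

```bash
python3 -m crank '[{"delta_pos":[-0.05,0.5,0],"twist":0},{"delta_pos":[-0.05,1.5,0],"twist":0},{"delta_pos":[-0.05,3,0],"twist":0},{"delta_pos":[-0.05,4.5,0],"twist":0},{"delta_pos":[-0.05,6,0],"twist":0},{"delta_pos":[-0.05,7.5,0],"twist":0},{"delta_pos":[-0.05,8.5,0],"twist":0},{"delta_pos":[-0.05,8.8,0],"twist":0},{"delta_pos":[-0.05,8.8,0],"twist":0}]'
python3 -m crank '[{"delta_pos":[0,0,0],"twist":0},{"delta_pos":[0,0,0],"twist":0},{"delta_pos":[0,0,0],"twist":0},{"delta_pos":[0,0,0],"twist":0},{"delta_pos":[0,0,0],"twist":0},{"delta_pos":[0,0,0],"twist":0},{"delta_pos":[0,0,0],"twist":0}]' 0.4 35
python3 -m crank '[{"delta_pos":[0,-0.1,0],"twist":0},{"delta_pos":[0,-0.3,0],"twist":0},{"delta_pos":[0,-0.7,0],"twist":0},{"delta_pos":[0,-1.5,0],"twist":0},{"delta_pos":[0,-2.5,0],"twist":0},{"delta_pos":[0,-3.5,0],"twist":0},{"delta_pos":[0,-4.3,0],"twist":0},{"delta_pos":[0,-4.5,0],"twist":0},{"delta_pos":[0,-4.5,0],"twist":0}]'
python3 - <<'E'
from h import *
im=vision.read_camera('scene'); crop('scene',im,290,190,130,97,6,'sc16.png')
go(462.5,257.7,86,168.8)
E
```

```text
time: 23.15
tcp_pos: [0.6739, 0.1179, 0.0413]
eef_rot: [0.086, -0.086, -0.702, 0.702]
contact_force: [-0.2, -0.1, -0.4]
width: 1.0
time: 23.85
tcp_pos: [0.6746, 0.1182, 0.0429]
eef_rot: [-0.085, 0.086, 0.702, -0.702]
contact_force: [-0.7, 1.4, 5.2]
width: 0.624
time: 24.75
tcp_pos: [0.6742, 0.1182, 0.0874]
eef_rot: [-0.086, 0.086, 0.702, -0.702]
contact_force: [-1.1, -0.2, -3.2]
width: 0.622
delta [23.89  0.07 -8.44] twist -2.8 | yaw 166.0 q6 -0.71 t 24.8 F [ 0.3  0.3 -1.5]
```

View pics/sc16.png

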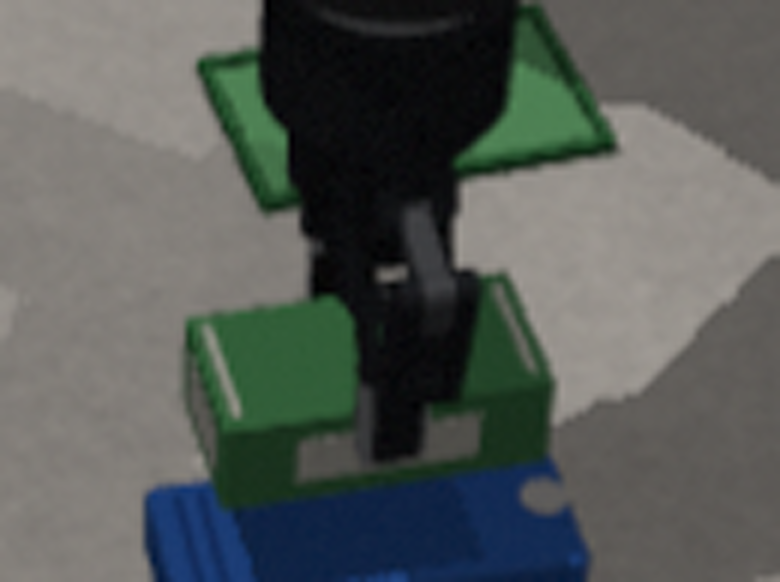

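The green carton is up, level and centred. I'll carry it to the green tray.

```bash
python3 -m crank '[{"delta_pos":[0.3,0,-0.1],"twist":0},{"delta_pos":[1,0,-0.4],"twist":-0.1},{"delta_pos":[2.2,0,-0.8],"twist":-0.3},{"delta_pos":[3.8,0,-1.3],"twist":-0.5},{"delta_pos":[5.4,0,-1.9],"twist":-0.7},{"delta_pos":[7,0,-2.5],"twist":-0.9},{"delta_pos":[8.6,0,-3],"twist":-1.1},{"delta_pos":[10.2,0,-3.6],"twist":-1.3},{"delta_pos":[11.8,0,-4.2],"twist":-1.5},{"delta_pos":[13.4,0,-4.7],"twist":-1.7},{"delta_pos":[15,0,-5.3],"twist":-1.9},{"delta_pos":[16.6,0,-5.9],"twist":-2},{"delta_pos":[18.2,0,-6.4],"twist":-2.2},{"delta_pos":[19.8,0,-7],"twist":-2.4},{"delta_pos":[21.4,0,-7.6],"twist":-2.6},{"delta_pos":[22.7,0,-8],"twist":-2.7},{"delta_pos":[23.5,0,-8.3],"twist":-2.8},{"delta_pos":[23.8,0,-8.4],"twist":-2.8},{"delta_pos":[23.9,0,-8.45],"twist":-2.8},{"delta_pos":[23.9,0,-8.45],"twist":-2.8}]'
python3 -m crank '[{"delta_pos":[0,0.4,0],"twist":0},{"delta_pos":[0,1.2,0],"twist":0},{"delta_pos":[0,2.4,0],"twist":0},{"delta_pos":[0,3.8,0],"twist":0},{"delta_pos":[0,5,0],"twist":0},{"delta_pos":[0,5.8,0],"twist":0},{"delta_pos":[0,6.2,0],"twist":0},{"delta_pos":[0,6.2,0],"twist":0}]'
python3 - <<'E'
from h import *
im=vision.read_camera('scene'); crop('scene',im,295,145,130,97,6,'sc17.png')
go(462.5,257.7,15.5,168.8)
E
```

```text
time: 26.8
tcp_pos: [0.4627, 0.2576, 0.0868]
eef_rot: [0.069, -0.069, -0.704, 0.704]
contact_force: [-0.2, -0.2, -1.5]
width: 0.626
time: 27.6
tcp_pos: [0.4623, 0.2575, 0.0242]
eef_rot: [0.069, -0.069, -0.703, 0.704]
contact_force: [0.5, -0.4, -0.3]
width: 0.624
delta [0.01 0.93 0.01] twist 0.0 | yaw 168.8 q6 -1.08 t 27.65 F [ 0.3  0.2 -1.6]
```

View pics/sc17.png

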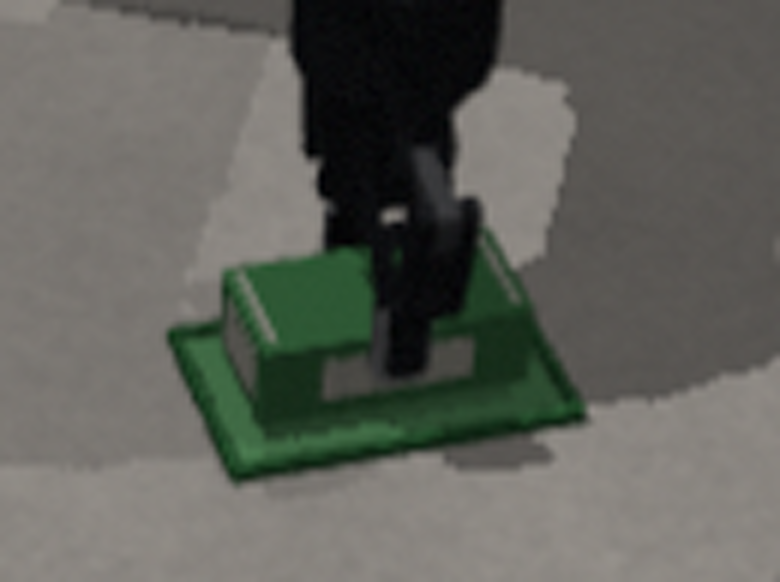

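Run:
```python
from h import *
def box(cx,cy,ang,hx,hy,z):
    a=np.radians(ang); y=np.array([np.cos(a),np.sin(a)]); x=np.array([y[1],-y[0]])
    return [[*(np.array([cx,cy])+x*i*hx+y*j*hy),z] for i,j in((-1,-1),(1,-1),(1,1),(-1,1))]
c=lambda p:(((proj('scene',p)-[295,145])+.5)*6-.5).round(0).tolist()
print('carton bottom',c(box(.4623,.2575,78.8,.027,.054,.0117)))
print('carton top',c(box(.4623,.2575,78.8,.027,.054,.0477)))
print('rim outer',c(box(.4625,.2577,78.8,.045,.071,.007)))
print('rim inner',c(box(.4625,.2577,78.8,.040,.066,.007)))
```

```text
carton bottom [[218.0, 337.0], [259.0, 424.0], [529.0, 377.0], [481.0, 293.0]]
carton top [[220.0, 263.0], [262.0, 349.0], [537.0, 303.0], [488.0, 219.0]]
rim outer [[163.0, 326.0], [230.0, 471.0], [587.0, 408.0], [506.0, 269.0]]
rim inner [[179.0, 331.0], [239.0, 460.0], [570.0, 402.0], [498.0, 278.0]]
```

The projected carton and rim corners are both shifted by the same few pixels from what I see, so the carton is centred in the tray. I'll set it down.

```bash
python3 -m crank '[{"delta_pos":[0,0.3,0],"twist":0},{"delta_pos":[0,0.6,0],"twist":0},{"delta_pos":[0,0.8,0],"twist":0},{"delta_pos":[0,0.87,0],"twist":0},{"delta_pos":[0,0.87,0],"twist":0}]'
python3 -m crank '[{"delta_pos":[0,0,0],"twist":0},{"delta_pos":[0,0,0],"twist":0},{"delta_pos":[0,0,0],"twist":0},{"delta_pos":[0,0,0],"twist":0},{"delta_pos":[0,0,0],"twist":0}]' 0.85
python3 -m crank '[{"delta_pos":[0,-0.5,0],"twist":0},{"delta_pos":[0,-1.5,0],"twist":0},{"delta_pos":[0,-3,0],"twist":0},{"delta_pos":[0,-5,0],"twist":0},{"delta_pos":[0,-7.5,0],"twist":0},{"delta_pos":[0,-10,0],"twist":0},{"delta_pos":[0,-12,0],"twist":0},{"delta_pos":[0,-13,0],"twist":0}]' 1
python3 - <<'E'
from h import *
im=vision.read_camera('scene'); crop('scene',im,290,160,130,150,4,'sc18.png')
im=vision.read_camera('top'); crop('top',im,200,170,150,110,5,'tc18.png')
go(674,120.5,100,165)
E
```

```text
time: 28.15
tcp_pos: [0.4625, 0.2578, 0.0161]
eef_rot: [-0.069, 0.069, 0.704, -0.704]
contact_force: [-0.6, -0.0, -0.9]
width: 0.626
time: 28.65
tcp_pos: [0.4625, 0.2578, 0.0162]
eef_rot: [-0.069, 0.069, 0.704, -0.704]
contact_force: [-1.1, 0.4, 0.0]
width: 0.847
time: 29.45
tcp_pos: [0.4634, 0.2583, 0.1499]
eef_rot: [-0.068, 0.07, 0.705, -0.703]
contact_force: [0.4, 0.4, -0.7]
width: 1.0
delta [-23.34   4.87   9.45] twist 3.8 | yaw 168.8 q6 -1.08 t 29.55 F [0.9 0.1 1.1]
```

View pics/sc18.png

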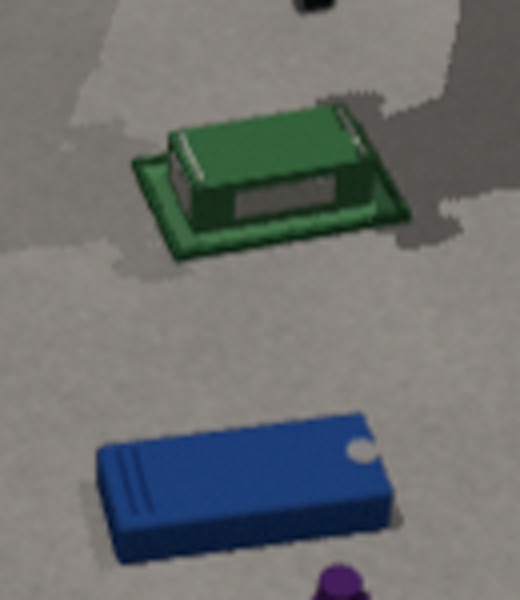

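View pics/tc18.png

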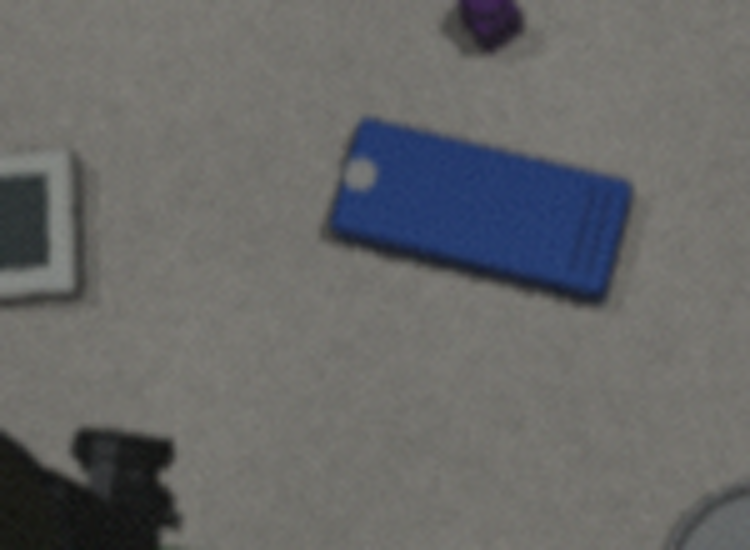

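The green carton is flat in its tray and the pack is fully visible. I'll measure it in both views.

Run:
```python
from h import *
for n in('top','scene'):
    im=np.ascontiguousarray(vision.read_camera(n)); hsv=cv2.cvtColor(im,cv2.COLOR_RGB2HSV)
    m=cv2.inRange(hsv,(105,110,(75 if n=='top' else 85)),(128,255,255)); mm=np.zeros_like(m)
    if n=='top': mm[180:240,260:335]=m[180:240,260:335]
    else: mm[255:305,310:395]=m[255:305,310:395]
    mm=cv2.morphologyEx(mm,cv2.MORPH_CLOSE,np.ones((7,7)))
    cs,_=cv2.findContours(mm,cv2.RETR_EXTERNAL,cv2.CHAIN_APPROX_NONE); c=max(cs,key=cv2.contourArea)
    w=cast(n,c[:,0,:],.03)[:,:2]*1000; print(n,[np.round(v,1) for v in cv2.minAreaRect(w.astype(np.float32))])
go(674,120.5,100,164.7)
```

```text
top [array([670.3, 122.2]), array([138.1,  56.9]), np.float64(74.0)]
scene [array([676.7, 119.5]), array([138.2,  58.6]), np.float64(74.0)]
delta [-23.44   4.53   9.35] twist 4.1 | yaw 168.8 q6 -1.08 t 29.65 F [ 0.1  0.4 -0.6]
```

```bash
python3 -m crank '[{"delta_pos":[-0.5,0,0.2],"twist":0},{"delta_pos":[-1.6,0,0.6],"twist":0.3},{"delta_pos":[-3.4,0,1.4],"twist":0.7},{"delta_pos":[-5.4,0,2.2],"twist":1.1},{"delta_pos":[-7.4,0,3],"twist":1.5},{"delta_pos":[-9.4,0,3.8],"twist":1.9},{"delta_pos":[-11.4,0,4.6],"twist":2.3},{"delta_pos":[-13.4,0.5,5.4],"twist":2.7},{"delta_pos":[-15.4,1.2,6.2],"twist":3.1},{"delta_pos":[-17.4,2,7],"twist":3.5},{"delta_pos":[-19.4,2.8,7.8],"twist":3.9},{"delta_pos":[-21.2,3.6,8.5],"twist":4.3},{"delta_pos":[-22.6,4.2,9],"twist":4.6},{"delta_pos":[-23.2,4.5,9.3],"twist":4.8},{"delta_pos":[-23.4,4.5,9.35],"twist":4.8},{"delta_pos":[-23.4,4.5,9.35],"twist":4.8}]' 1
python3 - <<'E'
from h import *
go(674,120.8,11,164)
E
```

```text
time: 31.25
tcp_pos: [0.674, 0.1204, 0.1009]
eef_rot: [0.098, -0.098, -0.7, 0.7]
contact_force: [1.0, 0.8, 1.1]
width: 1.0
delta [ 0.01  8.99 -0.04] twist 0.0 | yaw 164.0 q6 -0.75 t 31.25 F [1.  0.8 1.1]
```

```bash
python3 -m crank '[{"delta_pos":[0,0.5,0],"twist":0},{"delta_pos":[0,1.5,0],"twist":0},{"delta_pos":[0,3,0],"twist":0},{"delta_pos":[0,4.5,0],"twist":0},{"delta_pos":[0,6,0],"twist":0},{"delta_pos":[0,7.5,0],"twist":0},{"delta_pos":[0,8.5,0],"twist":0},{"delta_pos":[0,8.9,0],"twist":0},{"delta_pos":[0,8.9,0],"twist":0}]'
python3 -m crank '[{"delta_pos":[0,0,0],"twist":0},{"delta_pos":[0,0,0],"twist":0},{"delta_pos":[0,0,0],"twist":0},{"delta_pos":[0,0,0],"twist":0},{"delta_pos":[0,0,0],"twist":0},{"delta_pos":[0,0,0],"twist":0},{"delta_pos":[0,0,0],"twist":0}]' 0.4 60
python3 - <<'E'
from h import *
im=vision.read_camera('scene'); crop('scene',im,290,210,130,97,6,'sc19.png')
go(674,120.8,11,164)
E
```

```text
time: 32.15
tcp_pos: [0.6737, 0.1205, 0.0113]
eef_rot: [0.099, -0.098, -0.7, 0.7]
contact_force: [0.1, -0.2, 0.2]
width: 0.998
time: 32.85
tcp_pos: [0.6747, 0.121, 0.0137]
eef_rot: [-0.097, 0.099, 0.701, -0.7]
contact_force: [-0.7, 1.2, 4.7]
width: 0.679
delta [0.06 0.26 0.03] twist 0.0 | yaw 164.0 q6 -0.75 t 32.9 F [-1.4  1.1  5.5]
```

View pics/sc19.png

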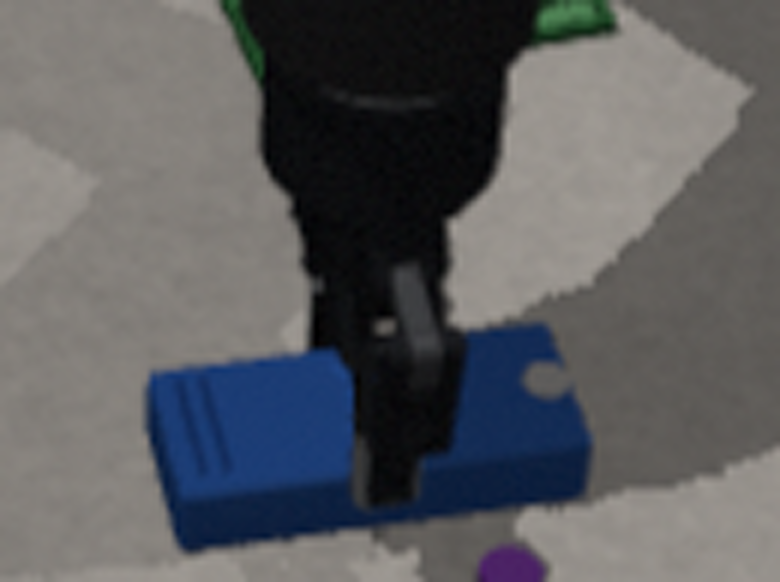

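```bash
python3 -m crank '[{"delta_pos":[0,-0.1,0],"twist":0},{"delta_pos":[0,-0.4,0],"twist":0},{"delta_pos":[0,-1,0],"twist":0},{"delta_pos":[0,-2,0],"twist":0},{"delta_pos":[0,-3.5,0],"twist":0},{"delta_pos":[0,-5,0],"twist":0},{"delta_pos":[0,-6.5,0],"twist":0},{"delta_pos":[0,-8,0],"twist":0},{"delta_pos":[0,-9.2,0],"twist":0},{"delta_pos":[0,-9.8,0],"twist":0},{"delta_pos":[0,-10,0],"twist":0},{"delta_pos":[0,-10,0],"twist":0}]'
python3 - <<'E'
from h import *
im=vision.read_camera('scene'); crop('scene',im,290,160,130,97,6,'sc20.png')
go(463,-245,113,186.4)
E
```

```text
time: 34.1
tcp_pos: [0.6738, 0.1207, 0.1118]
eef_rot: [-0.098, 0.098, 0.7, -0.7]
contact_force: [0.1, -1.0, -3.8]
width: 0.679
delta [10.19 -0.14 40.95] twist -22.4 | yaw 164.0 q6 -0.75 t 34.15 F [-0.1  0.2 -3.2]
```

View pics/sc20.png

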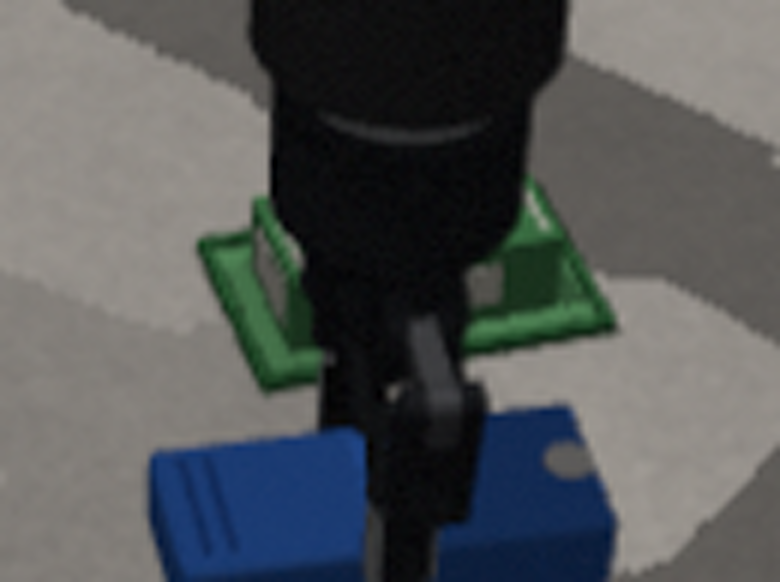

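The pack is held level. I'll carry it to the white tray.

```bash
python3 -m crank '[{"delta_pos":[0.1,0,0.4],"twist":-0.2},{"delta_pos":[0.3,0,1.3],"twist":-0.6},{"delta_pos":[0.7,0,2.8],"twist":-1.4},{"delta_pos":[1.2,0,4.9],"twist":-2.6},{"delta_pos":[1.8,0,7.3],"twist":-4},{"delta_pos":[2.4,0,9.7],"twist":-5.3},{"delta_pos":[3,0,12.1],"twist":-6.6},{"delta_pos":[3.6,0,14.5],"twist":-7.9},{"delta_pos":[4.2,0,16.9],"twist":-9.2},{"delta_pos":[4.8,0,19.3],"twist":-10.5},{"delta_pos":[5.4,0,21.7],"twist":-11.9},{"delta_pos":[6,0,24.1],"twist":-13.2},{"delta_pos":[6.6,0,26.5],"twist":-14.5},{"delta_pos":[7.2,0,28.9],"twist":-15.8},{"delta_pos":[7.8,0,31.3],"twist":-17.1},{"delta_pos":[8.4,0,33.7],"twist":-18.4},{"delta_pos":[9,0,36.1],"twist":-19.7},{"delta_pos":[9.5,0,38.2],"twist":-20.9},{"delta_pos":[9.9,0,39.8],"twist":-21.8},{"delta_pos":[10.1,0,40.6],"twist":-22.3}]'
python3 - <<'E'
from h import *
im=vision.read_camera('scene'); crop('scene',im,75,190,150,112,5.3,'sc21.png')
go(463,-245,17,186.4)
E
```

```text
time: 36.15
tcp_pos: [0.4638, -0.2432, 0.112]
eef_rot: [-0.039, 0.039, -0.706, 0.706]
contact_force: [0.7, -0.3, -4.3]
width: 0.682
delta [0.09 9.51 0.14] twist -0.1 | yaw -173.7 q6 0.21 t 36.2 F [-0.1 -0.3 -4.3]
```

View pics/sc21.png

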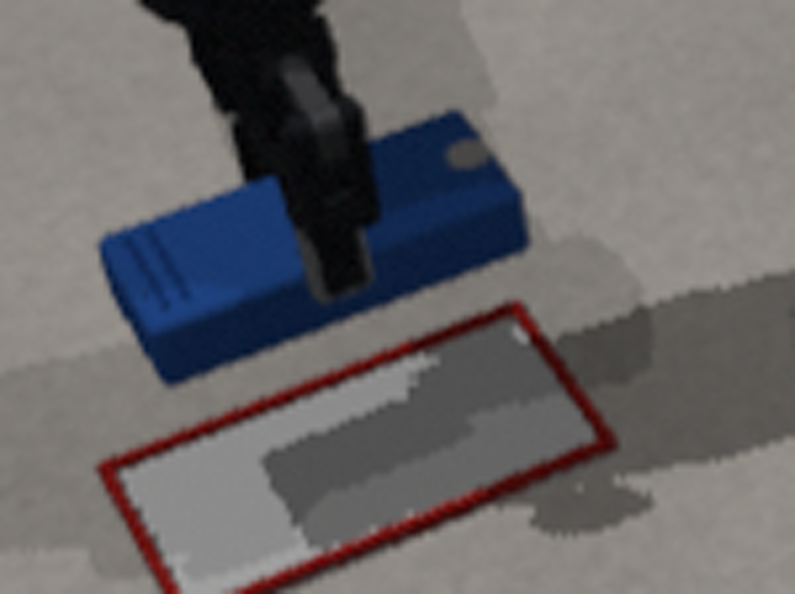

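```bash
python3 -m crank '[{"delta_pos":[0.1,0.4,0.1],"twist":0},{"delta_pos":[0.1,1.4,0.15],"twist":0},{"delta_pos":[0.1,2.8,0.15],"twist":0},{"delta_pos":[0.1,4.2,0.15],"twist":0},{"delta_pos":[0.1,5.6,0.15],"twist":0},{"delta_pos":[0.1,7,0.15],"twist":0},{"delta_pos":[0.1,8,0.15],"twist":0},{"delta_pos":[0.1,8.4,0.15],"twist":0},{"delta_pos":[0.1,8.4,0.15],"twist":0}]'
python3 - <<'E'
from h import *
im=vision.read_camera('scene'); crop('scene',im,75,210,150,112,5.3,'sc22.png')
go(463,-245,16.5,186.4)
E
```

```text
time: 37.1
tcp_pos: [0.464, -0.2435, 0.0274]
eef_rot: [0.039, -0.039, 0.706, -0.706]
contact_force: [0.7, 0.3, -3.5]
width: 0.683
delta [0.16 1.17 0.12] twist -0.1 | yaw -173.7 q6 0.21 t 37.15 F [-0.7 -0.4 -3.1]
```

View pics/sc22.png

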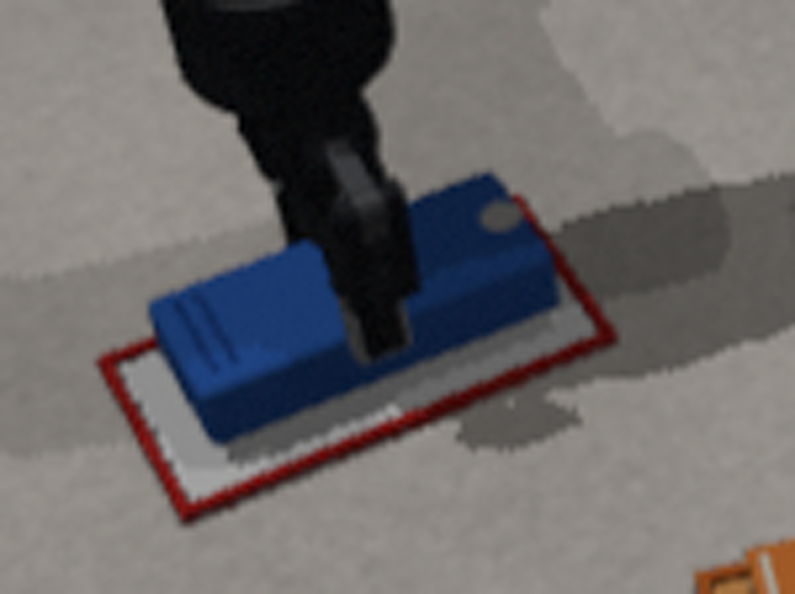

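```bash
python3 -m crank '[{"delta_pos":[0.1,0.2,0.2],"twist":0},{"delta_pos":[0.1,0.5,0.3],"twist":0},{"delta_pos":[0.1,0.8,0.3],"twist":0},{"delta_pos":[0.1,1,0.3],"twist":0},{"delta_pos":[0.1,1.1,0.3],"twist":0},{"delta_pos":[0.1,1.1,0.3],"twist":0}]'
python3 -m crank '[{"delta_pos":[0,0,0],"twist":0},{"delta_pos":[0,0,0],"twist":0},{"delta_pos":[0,0,0],"twist":0},{"delta_pos":[0,0,0],"twist":0},{"delta_pos":[0,0,0],"twist":0}]' 0.9
python3 -m crank '[{"delta_pos":[0,-0.5,0],"twist":0},{"delta_pos":[0,-1.5,0],"twist":0},{"delta_pos":[0,-3,0],"twist":0},{"delta_pos":[0,-5,0],"twist":0},{"delta_pos":[0,-7.5,0],"twist":0},{"delta_pos":[0,-10,0],"twist":0},{"delta_pos":[0,-12.5,0],"twist":0},{"delta_pos":[0,-15,0],"twist":0},{"delta_pos":[0,-17,0],"twist":0},{"delta_pos":[0,-18,0],"twist":0},{"delta_pos":[0,-18,0],"twist":0}]' 1
python3 - <<'E'
from h import *
im=vision.read_camera('scene'); crop('scene',im,75,170,300,200,2.6,'sc23.png')
im=vision.read_camera('top'); crop('t',im,180,150,330,200,2.4,'tc23.png')
E
```

```text
time: 37.75
tcp_pos: [0.4636, -0.2466, 0.017]
eef_rot: [0.039, -0.039, 0.706, -0.706]
contact_force: [0.2, 0.5, -4.0]
width: 0.685
time: 38.25
tcp_pos: [0.4638, -0.2466, 0.0173]
eef_rot: [-0.039, 0.039, -0.706, 0.706]
contact_force: [-0.2, -0.6, -0.6]
width: 0.897
time: 39.35
tcp_pos: [0.4643, -0.2469, 0.1994]
eef_rot: [-0.04, 0.038, -0.706, 0.706]
contact_force: [0.1, -0.5, -0.2]
width: 1.002
```

View pics/sc23.png

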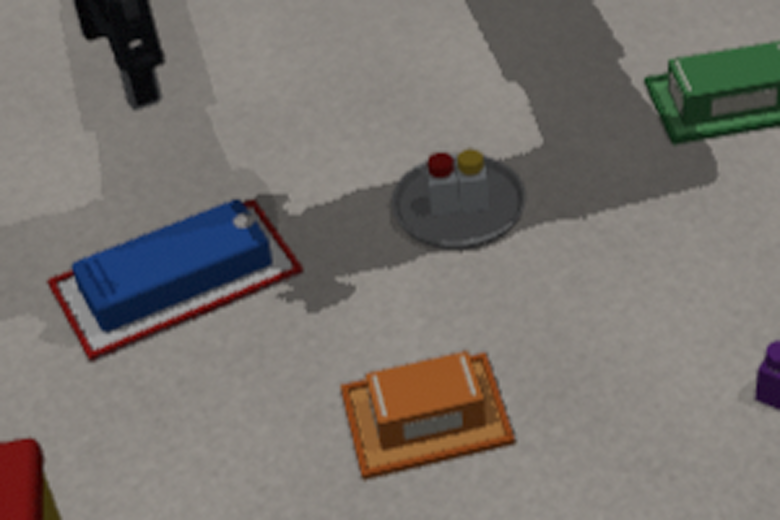

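View pics/tc23.png

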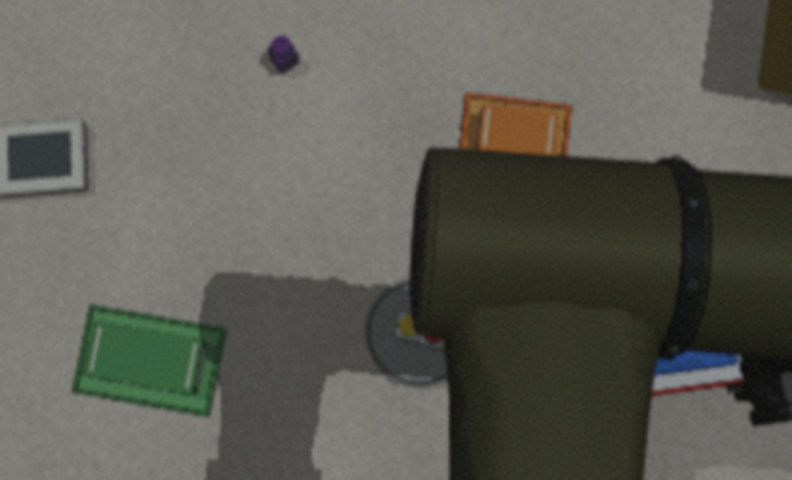

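In both views everything is in place: the bottles are upright in the dish, both cartons and the pack lie inside their rims, the logger has not moved and the gripper is clear at 0.2 m. I'll hand in the job.

```bash
python3 -c "
from rig import bot,sense
print(sense()['qd'].round(3)); print(bot.finish_job())"
```

```text
[ 0.001  0.01  -0.019 -0.002  0.001 -0.   ]
the job is handed in; nothing more can be done
None
```

I took the stack apart from the top down, in the order asked, and handed the job in at about 39.5 s of the 128 s allowed. Both bottles went in one grasp, side by side, into the steel dish. The orange carton, the green carton and the cold pack then each went into their own tray.

**Last checks:** the final scene picture shows the bottles upright and touching in the dish. Both cartons and the pack lie flat inside their rims, with their length along the tray. The gripper was open and clear at 0.2 m. The logger and the purple look-alike were not touched. The wrist force never read above about 6 N.

**Weak spots:**
- The two cameras disagreed by about 5 mm in x (10 mm at the dish), so I aimed roughly midway between them.
- In the last top view the arm hid most of the pack and part of the bottles, so their final check rests mainly on the scene camera.

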